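# Close the logger pod and pack the left-over cheese

## Task

Get the food transport box ready to go. First close the temperature-logger pod on its end: lay the battery cover in the recess on top of the pod and press it down flush, then take the screwdriver from its stand and, keeping the blade pressed into the slot, drive the cover's captive screw clockwise until it is fully home, and stand the screwdriver back in its stand. Only then pack all the small cheese cubes from the serving board nearest you into the box, set the lid on it so that it sits level, and flip all four side clips fully down; do not knock over any jar.

Things in the scene. Friction and masses are not known exactly. Their poses are not given: they have to be found in the camera images.
- box: white open food transport box, fixed. Outer walls 100 (x) x 134 (y) x 60 mm high, 4 mm thick; cavity 92 x 126 mm, 56 mm deep. Rim flange, 8 mm thick at the top, stands 8 mm out all round. Origin: centre of the underside of the cavity part; z up. Grey logger pod on its +y end: 82 (x) x 72 (y) x 54 mm high, centre at y = +109 mm, two battery cells showing in its open recess
- box_in (a point): centre of the cavity's floor, 4 mm above the table; axes as the box
- box_rim (a point): centre of the box's mouth, at rim height (60 mm); axes as the box
- pod_seat (a point): centre of the ledge inside the pod's recess on which the cover lies, 48 mm above the table; axes as the box. The recess is 63 (x) x 54 (y) mm, 6 mm deep, its rim 9 mm wide
- cover: loose grey battery cover: plate 60 (x) x 50 (y) x 6 mm, 1.5 to 2 mm smaller per side than the recess, with a square screw well 28 x 28 mm rising 14 mm above the plate in the middle (top 20 mm above the underside): hold it by this well. Fits either way round (half turn about z). Origin: centre of the underside; z up. Lies flat on the table, right way up
- screw (a joint): captive slotted steel screw in the cover's well, head 14 mm across; rad: 0 backed out (starts 0 to 0.6), grows clockwise seen from above, stops at 6.9 = fully home. It sinks 0.8 mm per rad; its cone spreads two flat tongues out of the cover's +-x edges under the pod's rim, which locks the cover down. Resists with about 0.06 N m, stays where left, does not turn when only pushed
- screw_slot (a point): centre of the top of the screw's head, turning and sinking with it: 18.5 mm above the cover's underside when backed out (1.5 mm below the well's top), 13 mm when home. Well bore 15 mm, mouth chamfered to 20. Slot right across the head along this point's x, 5 mm wide, 3.8 deep, same after half a turn. Early on a blade with torque on it can lift the cover: ease off before lifting out
- driver: flat-blade screwdriver, 147 mm long, 0.1 kg, standing blade down in its stand. Origin: centre of the blade's end; z up to the handle. Blade 12 (x) x 2.6 (y) mm, 12 mm long; shank 10 mm across up to z = 62 mm; black six-sided handle z = 62 to 144 mm (top 6 mm tapered), 29 mm across corners, 25 across flats; corners on its x axis and every 60 degrees, flats facing +-y and every 60 degrees
- driver_stand: dark steel stand, does not move: foot 72 mm across, upright tube 30 mm outside, 18 mm bore, top 70 mm above the table. The handle's foot rests on the tube's top, so the parked driver's origin is 8 mm above the stand's origin (centre of the underside)
- lid: loose white lid, 0.25 to 0.4 kg, right way up: plate 118 (x) x 150 (y) x 6 mm, its top 12 mm above the origin; skirt 88 x 122 mm, 6 mm deep below the plate, 2 mm loose all round in the cavity. Middle: grey bridge handle, bar 22 (x) x 66 (y) mm, from 29.5 to 42.5 mm above the origin. Fits either way round. Origin: centre of the skirt's underside (seated: 6 mm below box_rim)
- clip_0 (a joint): grey side clip on the lid, hinge axis along y at x = -63.5, y = +38, z = 9 mm in the lid's frame; rad: 0 straight out level, negative raised (starts -0.7 to -0.3), grows as it is flipped down, stops at 1.57 = hanging straight down, its hook under the box's rim. Flap 34 mm long from the hinge, 34 wide, 4 thick; stiff (0.03 N m), stays where left; closes only with the lid on the box
- clip_1 (a joint): grey side clip on the lid, hinge axis along y at x = -63.5, y = -38, z = 9 mm in the lid's frame; rad: 0 straight out level, negative raised (starts -0.7 to -0.3), grows as it is flipped down, stops at 1.57 = hanging straight down, its hook under the box's rim. Flap 34 mm long from the hinge, 34 wide, 4 thick; stiff (0.03 N m), stays where left; closes only with the lid on the box
- clip_2 (a joint): grey side clip on the lid, hinge axis along y at x = +63.5, y = +38, z = 9 mm in the lid's frame; rad: 0 straight out level, negative raised (starts -0.7 to -0.3), grows as it is flipped down, stops at 1.57 = hanging straight down, its hook under the box's rim. Flap 34 mm long from the hinge, 34 wide, 4 thick; stiff (0.03 N m), stays where left; closes only with the lid on the box
- clip_3 (a joint): grey side clip on the lid, hinge axis along y at x = +63.5, y = -38, z = 9 mm in the lid's frame; rad: 0 straight out level, negative raised (starts -0.7 to -0.3), grows as it is flipped down, stops at 1.57 = hanging straight down, its hook under the box's rim. Flap 34 mm long from the hinge, 34 wide, 4 thick; stiff (0.03 N m), stays where left; closes only with the lid on the box
- cube_0: cheese cube about 26 (x) x 29 (y) x 25 mm high, on the serving board nearest the robot (16 mm thick, 125 x 225 mm); origin: centre of the underside; z up (it may get knocked onto another face). May be absent (two to four are there)
- cube_1: cheese cube about 25 (x) x 31 (y) x 26 mm high, on the serving board nearest the robot (16 mm thick, 125 x 225 mm); origin: centre of the underside; z up (it may get knocked onto another face). May be absent (two to four are there)
- cube_2: cheese cube about 25 (x) x 34 (y) x 23 mm high, on the serving board nearest the robot (16 mm thick, 125 x 225 mm); origin: centre of the underside; z up (it may get knocked onto another face). May be absent (two to four are there)
- cube_3: cheese cube about 26 (x) x 30 (y) x 25 mm high, on the serving board nearest the robot (16 mm thick, 125 x 225 mm); origin: centre of the underside; z up (it may get knocked onto another face). May be absent (two to four are there)
- gherkin_jar: bystander: jar 87 mm across, 129 mm high, at the back left; origin: centre of the underside
- mustard_jar: bystander: jar 74 mm across, 83 mm high, at the left; origin: centre of the underside
Things that resemble listed ones, but are neither listed nor needed, are in the scene too. Several things have the shape of the cover; the one meant has the colours described above.

How it is judged:
By the outcome, as a careful person would: the job done as asked, in the order asked, and still so for the second after the job is handed in, with the robot touching nothing.
Of cube_0, cube_1, cube_2, cube_3 only 2 to 4 are there at a start; the rules pass over those that are not, and their reading is None.
At some moment in a run one of cube_0, cube_1, cube_2, cube_3 may be knocked a few centimetres aside while the robot is not near it.
It also fails if it takes over 210 s, if anything falls off the work surface, if the arm or the gripper's body presses on something with over 40 N, if the wrist force passes 120 N, or if a joint passes its speed limit or range.

## Robot

A 7-joint arm with a two-finger parallel gripper is mounted at the origin on a cart in front of the work surface, level with it; the furniture and walls round the work are solid. World frame = base frame: x ahead of the robot, y to its left, z up, the work surface at z = 0. Lengths are in m, angles in rad, forces in N, time in s.
With the tool pointing down it reaches from about 0.35 to 0.9 m from the base axis. Payload 7.2 kg.
Tool frame: the origin (TCP) lies between the finger pads; the fingertips stand 8 mm ahead of it and the grasp point (between the pads) lies 11 mm behind it; z points along the fingers, y is the line along which they close (so a half turn about z gives the same grasp; the last joint's range is limited). The gripper opens to 88 mm and grips with 3 to 60 N. Pads are 20 mm wide; open, the fingers measure 115 mm over their backs; the gripper's body (75 mm by 178 mm) begins 61 mm behind the grasp point.
Start: joints at [1.065, 0.411, -0.013, 1.596, 0.006, 1.134, -0.082], TCP at [0.265, -0.566, 0.231] pointing down, gripper open.
Joint ranges: [-2.95, 2.95], [-0.29, 1.99], [-1.47, 1.44], [0.14, 2.54], [-1.03, 4.17], [0.13, 1.85], [-2.86, 2.86]. Speed limits (rad/s): [2.39, 2.39, 3.01, 3.01, 3.14, 3.14, 3.14].

## Interface

Orientations are given as a unit quaternion [w, x, y, z].
In Python, from plant import status, camera, get_calibration, arm gives the robot as it stands.
- The arm moves only by the tool carry_out, never from a script. Its argument "rows" is a list of rows, each an object with "translation": the shift along the tool's x, y, z in cm, a list of three; "delta_rot": the turn, a rotation vector about the tool's x, y, z in rad, a list of three; "grip": the opening, from -1 (shut) to 1 (fully open). In form: [{"translation": [tx, ty, tz], "delta_rot": [ax, ay, az], "grip": grip}, ...]. A call has 1 to 20 rows; each row is the pose to reach, as a shift and turn from the pose commanded when the call began, along the tool's axes at that moment; what a row does not reach only later rows make up. A row lasts 1/8 s, in which the tool goes at most 62.5 mm and 10.7 degrees, less where a joint would pass 70% of its speed; a pose out of reach is approached as far as the arm can. A call with a gripper value outside its range is refused whole. The fingers move at their own pace and stop on an object; "force" is the grip in N (left out, the last holds). Time passes only in rows, so rows that repeat a pose let the fingers close. It gives the time, the measured TCP pose, the force, the opening and the grip force at its end, in the units of the state.
- status.read_state(): the state, without advancing time (a new reading comes with each control period).
- camera(name): name is "side" or "top" or "wrist"; returns the picture (400x640x3 uint8, red, green, blue); there is no depth.
- get_calibration(name): a dict with "vertical_fov" (degrees; the focal length in pixels is half the picture's height over the tangent of half this angle, whatever the lens; pixels are square), "cx", "cy" (the principal point, pixels), "dist_coeffs" ([k1, k2, p1, p2, k3] as OpenCV has them; the pictures are not rectified), "extrinsics" (4x4, takes a point from camera to world coordinates); the wrist camera has in their place "hand_eye" (4x4, takes a point from camera to tool coordinates, whose origin is the TCP and whose axes are the flange's). Camera axes: x right, y down, z forward; pixel columns grow to the right and rows downward; lengths in m; the calibration is good to about 2 mm. A picture is of the moment at which its call begins: read the wrist's pose just before it. get_calibration takes no time and is no camera call.
- arm.close_job(): hands the job in; it is judged then, once.
The state is a dict: "t": time; "joint_pos": joint angles; "joint_vel": joint speeds; "joint_efforts": joint torques, N m; "eef_pos": TCP position; "eef_rot": TCP orientation; "force": force on the tool from outside, world axes, zero at the start; "wrist_torque": the same for the moment, N m; "gripper_width": finger opening in m; "gripper_force": force on a finger pad.
Only numpy, scipy, OpenCV 4.12 (cv2) and the standard library are available. Lean on these libraries where they do the work, as an engineer would, in place of code of your own. Each camera call takes 0.05 s, during which the arm holds its last target. There are 200 camera calls.

## Working session

There is one attempt and no reset: what is moved stays moved. The work goes in short steps, Python scripts to look and compute and a tool call to move; the robot and the scene stay as the last step left them, time stands still between calls to the robot, and variables do not carry over. Pictures are saved under pics/ and viewed, at most 14 in all, crops included, and the job is handed in when it is done.

Besides the shell and the picture viewer there is one more tool, called after "Emit:" as name(argument=value, ...) on one line, values as JSON. carry_out: Moves the arm, as the interface text tells. Its arguments: {"type":"object","properties":{"rows":{"type":"array","items":{"type":"object","properties":{"translation":{"type":"array","items":{"type":"number"}},"delta_rot":{"type":"array","items":{"type":"number"}},"grip":{"type":"number"}}}},"force":{"type":"number"}},"required":["rows"]}

```bash
mkdir -p pics; ls; python3 - <<'E'
from plant import status,camera,get_calibration
import cv2,numpy as np
s=status.read_state();print(s)
for n in ["top","side","wrist"]:
    im=camera(n);cv2.imwrite(f"pics/{n}0.png",im[:,:,::-1]);c=get_calibration(n)
    print(n,{k:np.round(v,4).tolist() for k,v in c.items()})
E
```

```text
pics
{'t': 0.0, 'joint_pos': array([ 1.06480428,  0.41188365, -0.01271032,  1.59704509,  0.00559282,
        1.13427199, -0.08222139]), 'joint_vel': array([-0.0007082 ,  0.00079246, -0.00157777, -0.00046714,  0.00078053,
       -0.00069538, -0.00057478]), 'joint_efforts': array([-2.80615805e-04, -5.87949085e+01,  6.42109551e-01, -2.91073930e+01,
       -5.37193974e-02,  1.83942681e-02,  1.87422820e-04]), 'eef_pos': array([ 0.26472053, -0.56563187,  0.22981876]), 'eef_rot': array([-7.54327175e-04,  9.76137620e-01,  2.17151396e-01, -2.21877970e-04]), 'force': array([-0.04279263,  0.4906731 , -0.38045352]), 'wrist_torque': array([-0.00685734, -0.04573206, -0.02384852]), 'gripper_force': 0.0, 'gripper_width': 0.08778519510473116}
top {'vertical_fov': 45.2304, 'cx': 318.3407, 'cy': 194.3716, 'dist_coeffs': [-0.0337, 0.0, 0.0, 0.0, 0.0], 'extrinsics': [[-0.0011, -0.9806, 0.1958, 0.275], [-1.0, 0.001, -0.0004, 0.1044], [0.0002, -0.1958, -0.9806, 1.3434], [0.0, 0.0, 0.0, 1.0]]}
side {'vertical_fov': 42.36, 'cx': 317.2027, 'cy': 196.7008, 'dist_coeffs': [-0.006, 0.0, 0.0, 0.0, 0.0], 'extrinsics': [[-0.9986, 0.0054, -0.0518, 0.592], [0.0492, 0.4243, -0.9042, 1.2386], [0.0171, -0.9055, -0.424, 0.6067], [0.0, 0.0, 0.0, 1.0]]}
wrist {'vertical_fov': 68.1276, 'cx': 317.13, 'cy': 199.9777, 'dist_coeffs': [-0.0531, 0.0, 0.0, 0.0, 0.0], 'hand_eye': [[-0.0005, -0.9608, -0.2772, 0.0758], [1.0, -0.0001, -0.0015, 0.0002], [0.0014, -0.2772, 0.9608, -0.1542], [0.0, 0.0, 0.0, 1.0]]}
```

View pics/top0.png

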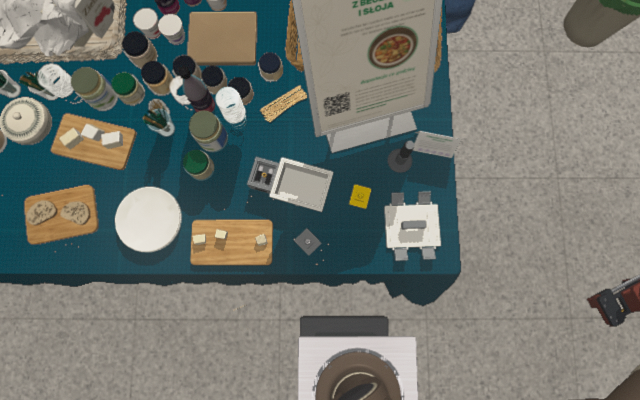

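View pics/side0.png

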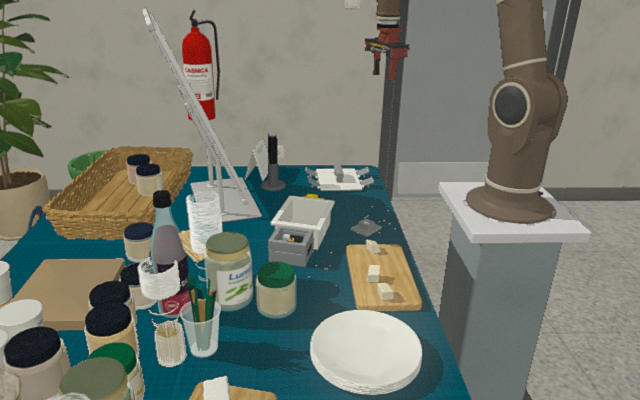

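Top picture: grey cover at (308,242), with a yellow look-alike at (360,197). Driver and stand at (403,155), lid at (413,227), and box with pod at (290,183), pod at (263,175). The near board has 3 cubes at (199,240), (220,235) and (261,240). A decoy board with cubes is at (90,140). A tall poster stands behind the box, and a small card stands beside the driver at (435,143).

```bash
cat > h.py <<'E'
from plant import status,camera,get_calibration
import cv2,numpy as np
from scipy.spatial.transform import Rotation as R
def pose(s=None):
    s=s or status.read_state(); T=np.eye(4); q=s["eef_rot"]
    T[:3,:3]=R.from_quat(np.r_[q[1:],q[0]]).as_matrix(); T[:3,3]=s["eef_pos"]; return T
def cam(n,T=None):
    c=get_calibration(n); f=200/np.tan(np.radians(c["vertical_fov"])/2)
    K=np.array([[f,0,c["cx"]],[0,f,c["cy"]],[0,0,1.]]); d=np.array(c["dist_coeffs"],float)
    E=np.array(c["extrinsics"]) if "extrinsics" in c else (pose() if T is None else T)@np.array(c["hand_eye"])
    return K,d,E
def plane(C,px,z):
    K,d,E=C; p=cv2.undistortPoints(np.array(px,float).reshape(-1,1,2),K,d)[:,0]
    r=np.c_[p,np.ones(len(p))]@E[:3,:3].T; o=E[:3,3]
    z=np.broadcast_to(z,len(p)); return o+r*((z-o[2])/r[:,2])[:,None]
def proj(C,X):
    K,d,E=C; M=np.linalg.inv(E)
    return cv2.projectPoints(np.array(X,float).reshape(-1,1,3),cv2.Rodrigues(M[:3,:3])[0],M[:3,3],K,d)[0][:,0]
def tri(C1,p1,C2,p2):
    o=[];r=[]
    for C,p in((C1,p1),(C2,p2)):
        a=plane(C,[p],0)[0]; b=C[2][:3,3]; o.append(b); r.append((a-b)/np.linalg.norm(a-b))
    A=np.c_[r[0],-r[1]]; t=np.linalg.lstsq(A,o[1]-o[0],rcond=None)[0]
    a=o[0]+t[0]*r[0]; b=o[1]+t[1]*r[1]; return (a+b)/2,np.linalg.norm(a-b)
def go(X,yaw=None,T=None):
    """shift (cm) and turn in tool axes to reach world X with tool down; yaw = world angle of closing line"""
    T=pose() if T is None else T
    d=T[:3,:3].T@(np.array(X)-T[:3,3])*100
    w=None
    if yaw is not None:
        best=None
        for k in(0,np.pi):
            y=np.array([np.cos(yaw+k),np.sin(yaw+k),0]); z=np.array([0,0,-1.]); M=np.c_[np.cross(y,z),y,z]
            v=R.from_matrix(T[:3,:3].T@M).as_rotvec()
            if best is None or np.linalg.norm(v)<np.linalg.norm(best): best=v
        w=np.round(best,3)
    return np.round(d,2),w
def snap(name):
    s=status.read_state(); im=camera("wrist"); cv2.imwrite(f"pics/{name}.png",im[:,:,::-1]); return im,cam("wrist",pose(s))
E
python3 - <<'E'
from h import *
C=cam("top")
for n,p,z in [("cover",(308,242),.02),("driver",(407,147),.15),("stand",(400,158),.07),("lid",(413,226),.042),("box",(301,185),.06),("pod",(263,174),.054),("c0",(199,239),.041),("c1",(220,234),.041),("c2",(261,240),.041),("jar",(198,160),.083),("gherk",(208,125),.129),("posterbase",(368,130),0),("card",(434,145),.05),("table corner",(460,275),0)]:
    print(n,plane(C,[p],z)[0].round(3))
E
python3 -c "
import cv2;a=cv2.imread('pics/top0.png')[60:280,240:470];cv2.imwrite('pics/topc.png',cv2.resize(a,None,fx=2.6,fy=2.6,interpolation=2))"
```

```text
cover [0.405 0.133 0.02 ]
driver [ 0.638 -0.126  0.15 ]
stand [ 0.631 -0.121  0.07 ]
lid [ 0.446 -0.155  0.042]
box [0.557 0.151 0.06 ]
pod [0.59  0.257 0.054]
c0 [0.412 0.429 0.041]
c1 [0.425 0.372 0.041]
c2 [0.409 0.26  0.041]
jar [0.622 0.431 0.083]
gherk [0.706 0.398 0.129]
posterbase [ 0.736 -0.042  0.   ]
card [ 0.674 -0.221  0.05 ]
table corner [ 0.315 -0.288  0.   ]
```

View pics/topc.png

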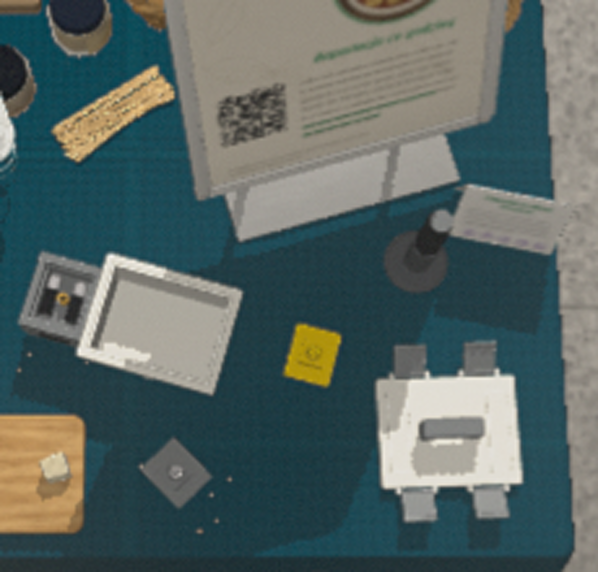

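The crop confirms the plain grey cover at crop (175,472), with the yellow look-alike at (313,355). Box, pod, driver, lid and clips are all clear.

```bash
python3 - <<'E'
from h import *
for X,y in [((.43,-.15,.27),0),((.40,.14,.20),0)]: print(go(X,y))
print(go((.40,.14,.20),np.pi/2))
E
```

```text
(array([ 32.59, -30.65,  -3.97]), array([-1.000e-03, -1.000e-03, -1.133e+00]))
(array([ 42.17, -58.18,   3.07]), array([-1.000e-03, -1.000e-03, -1.133e+00]))
(array([ 42.17, -58.18,   3.07]), array([-0.001,  0.   ,  0.438]))
```

Emit:
carry_out(rows=[{"translation": [32.6, -30.6, -4], "delta_rot": [0, 0, 0.438], "grip": 1}, {"translation": [32.6, -30.6, -4], "delta_rot": [0, 0, 0.438], "grip": 1}, {"translation": [32.6, -30.6, -4], "delta_rot": [0, 0, 0.438], "grip": 1}, {"translation": [32.6, -30.6, -4], "delta_rot": [0, 0, 0.438], "grip": 1}, {"translation": [32.6, -30.6, -4], "delta_rot": [0, 0, 0.438], "grip": 1}, {"translation": [32.6, -30.6, -4], "delta_rot": [0, 0, 0.438], "grip": 1}, {"translation": [32.6, -30.6, -4], "delta_rot": [0, 0, 0.438], "grip": 1}, {"translation": [32.6, -30.6, -4], "delta_rot": [0, 0, 0.438], "grip": 1}, {"translation": [32.6, -30.6, -4], "delta_rot": [0, 0, 0.438], "grip": 1}, {"translation": [32.6, -30.6, -4], "delta_rot": [0, 0, 0.438], "grip": 1}])

```text
t: 1.4
eef_pos: [0.4297, -0.1525, 0.2703]
eef_rot: [0.0, 1.0, -0.001, -0.0]
force: [0.1, 0.5, 0.2]
gripper_width: 0.0879
gripper_force: 0.0
```

```bash
python3 - <<'E'
from h import *
snap("w_lid"); s=status.read_state(); print(s["t"],s["eef_pos"],s["joint_pos"].round(2)); np.save("lid_T.npy",pose(s))
print(go((.40,.14,.20),np.pi/2))
E
```

```text
1.45 [ 0.42973647 -0.1525463   0.27032766] [ 0.44  0.1  -0.22  1.92  0.02  1.13 -1.36]
(array([ -3.06, -29.25,   7.03]), array([ 0.   ,  0.001, -0.003]))
```

Emit:
carry_out(rows=[{"translation": [-3, -29.2, 7], "delta_rot": [0, 0, 0], "grip": 1}, {"translation": [-3, -29.2, 7], "delta_rot": [0, 0, 0], "grip": 1}, {"translation": [-3, -29.2, 7], "delta_rot": [0, 0, 0], "grip": 1}, {"translation": [-3, -29.2, 7], "delta_rot": [0, 0, 0], "grip": 1}, {"translation": [-3, -29.2, 7], "delta_rot": [0, 0, 0], "grip": 1}, {"translation": [-3, -29.2, 7], "delta_rot": [0, 0, 0], "grip": 1}])

```text
t: 2.2
eef_pos: [0.3998, 0.1433, 0.1999]
eef_rot: [-0.0, 1.0, 0.002, -0.001]
force: [-0.7, 0.0, -0.2]
gripper_width: 0.0879
gripper_force: 0.0
```

```bash
python3 - <<'E'
from h import *
im,C=snap("w_cov"); s=status.read_state(); np.save("cov_T.npy",pose(s)); print(s["t"],s["eef_pos"],s["joint_pos"].round(2))
a=cv2.imread("pics/w_cov.png"); b=cv2.imread("pics/w_lid.png")
cv2.imwrite("pics/wpair.png",cv2.resize(np.vstack([a,b]),None,fx=.75,fy=.75,interpolation=3))
E
```

```text
2.25 [0.40041199 0.14121644 0.20015182] [ 0.03  0.14 -0.53  2.06  0.09  0.96 -2.11]
```

View pics/wpair.png

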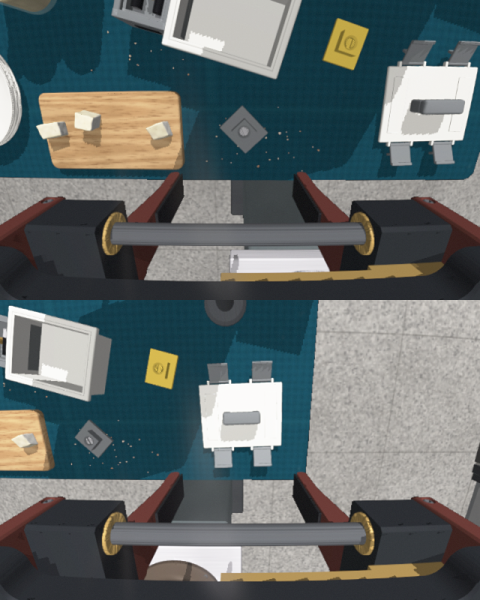

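The wrist view (upper) shows the grey cover at about (324,173) full-res with the box above it. The lower view shows the lid, handle bar and four raised clips at about (320,555-400).

```bash
cat >> h.py <<'E'
def quad(mask,near):
    """contour of the mask nearest a pixel"""
    m=cv2.morphologyEx(mask.astype(np.uint8)*255,cv2.MORPH_OPEN,np.ones((3,3)))
    cs=[c for c in cv2.findContours(m,cv2.RETR_EXTERNAL,cv2.CHAIN_APPROX_NONE)[0] if cv2.contourArea(c)>60]
    return min(cs,key=lambda c:abs(cv2.pointPolygonTest(c,near,True)) if cv2.pointPolygonTest(c,near,True)<0 else 0)
def rect(C,c,z):
    """min-area rectangle of a contour on plane z, in mm"""
    P=plane(C,c.reshape(-1,2),z)[:,:2]*1000
    r=cv2.minAreaRect(P.astype(np.float32)); return r
E
python3 - <<'E'
from h import *
im=cv2.cvtColor(cv2.imread("pics/w_cov.png"),cv2.COLOR_BGR2RGB); C=cam("wrist",np.load("cov_T.npy"))
hsv=cv2.cvtColor(im,cv2.COLOR_RGB2HSV)
print(hsv[150:200:10,324],hsv[173,340:345])
m=(hsv[...,1]<70)&(hsv[...,2]>60)
c=quad(m,(324,173)); print(cv2.boundingRect(c),rect(C,c,.006),rect(C,c,.0))
crop=im[130:215,280:370]; g=cv2.resize(crop,None,fx=6,fy=6,interpolation=2); cv2.imwrite("pics/covc.png",g[:,:,::-1])
print(go((.40,.14,.20),np.pi/2)[0])
E
```

```text
[[102  12 110]
 [102  14  89]
 [135   3 157]
 [128   7 142]
 [108  12 108]] [[100   9  85]
 [ 98  11  90]
 [108  12 106]
 [ 96  12 108]
 [100   7 109]]
(294, 142, 63, 62) ((409.07159423828125, 132.216064453125), (61.142799377441406, 53.217750549316406), 44.08195114135742) ((407.9098205566406, 132.06202697753906), (62.1962776184082, 54.13467788696289), 44.081947326660156)
[-0.04  0.12  0.02]
```

View pics/covc.png

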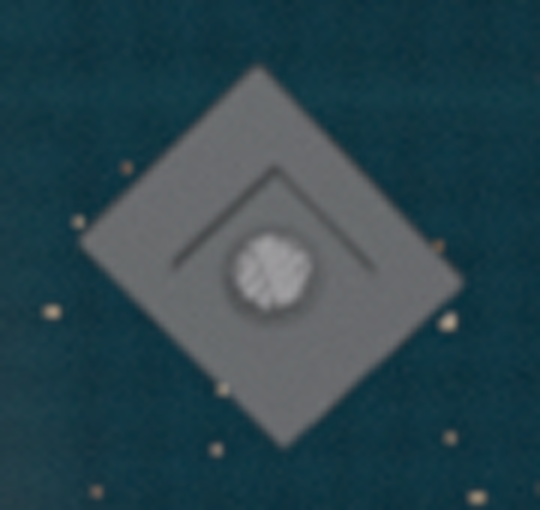

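```bash
cat >> h.py <<'E'
def goy(X,yaw,T=None):
    """shift (cm), and turn (rad about tool z) to bring tool y to the signed world yaw, both ways"""
    T=pose() if T is None else T
    d=T[:3,:3].T@(np.array(X)-T[:3,3])*100; y=T[:3,1]
    a=-(yaw-np.arctan2(y[1],y[0])); a=(a+np.pi)%(2*np.pi)-np.pi
    tilt=R.from_matrix(T[:3,:3]).apply([0,0,1])
    return np.round(d,2),round(a,3),"alt",round(a-np.sign(a)*np.pi,3),"tilt",tilt.round(3)[:2]
E
python3 - <<'E'
from h import *
C=cam("wrist",np.load("cov_T.npy"))
p=np.array([(258,65),(463,285),(285,447),(80,240)])/6+[280,130]-.4
P=plane(C,p,.006); print(P.round(4)); c=P.mean(0); print(c.round(4),[np.linalg.norm(P[i]-P[(i+1)%4]).round(4) for i in range(4)])
d=P[0]-P[1]+P[3]-P[2]; yaw=np.arctan2(d[1],d[0]); print(np.degrees(yaw))
w=plane(C,[np.array((271,271))/6+[280,130]-.4],.0185); print("screw",w)
np.save("cov.npy",[c[0],c[1],yaw])
print(goy((c[0],c[1],.06),yaw))
E
```

```text
[[0.4473 0.135  0.006 ]
 [0.404  0.0938 0.006 ]
 [0.3701 0.1291 0.006 ]
 [0.413  0.1702 0.006 ]]
[0.4086 0.132  0.006 ] [np.float64(0.0598), np.float64(0.0489), np.float64(0.0595), np.float64(0.0491)]
43.684281666707186
screw [[0.40927708 0.13254102 0.0185    ]]
(array([ 0.83,  0.92, 14.01]), np.float64(-2.332), 'alt', np.float64(0.81), 'tilt', array([-0.001, -0.   ]))
```

Emit:
carry_out(rows=[{"translation": [0.8, 0.9, 8], "delta_rot": [0, 0, -2.332], "grip": 0.4}, {"translation": [0.8, 0.9, 8], "delta_rot": [0, 0, -2.332], "grip": 0.4}, {"translation": [0.8, 0.9, 8], "delta_rot": [0, 0, -2.332], "grip": 0.4}, {"translation": [0.8, 0.9, 8], "delta_rot": [0, 0, -2.332], "grip": 0.4}, {"translation": [0.8, 0.9, 8], "delta_rot": [0, 0, -2.332], "grip": 0.4}, {"translation": [0.8, 0.9, 8], "delta_rot": [0, 0, -2.332], "grip": 0.4}, {"translation": [0.8, 0.9, 8], "delta_rot": [0, 0, -2.332], "grip": 0.4}, {"translation": [0.8, 0.9, 8], "delta_rot": [0, 0, -2.332], "grip": 0.4}, {"translation": [0.8, 0.9, 12], "delta_rot": [0, 0, -2.332], "grip": 0.4}, {"translation": [0.8, 0.9, 12], "delta_rot": [0, 0, -2.332], "grip": 0.4}, {"translation": [0.8, 0.9, 14], "delta_rot": [0, 0, -2.332], "grip": 0.4}, {"translation": [0.8, 0.9, 14], "delta_rot": [0, 0, -2.332], "grip": 0.4}, {"translation": [0.8, 0.9, 14], "delta_rot": [0, 0, -2.332], "grip": 0.4}, {"translation": [0.8, 0.9, 14], "delta_rot": [0, 0, -2.332], "grip": 0.4}, {"translation": [0.8, 0.9, 14], "delta_rot": [0, 0, -2.332], "grip": 0.4}])

```text
t: 4.12
eef_pos: [0.409, 0.1309, 0.0606]
eef_rot: [0.0, 0.396, 0.918, -0.0]
force: [-0.3, -0.3, 0.6]
gripper_width: 0.0613
gripper_force: 0.0
```

```bash
python3 - <<'E'
from h import *
c=np.load("cov.npy"); print(goy((c[0]+.0003,c[1]+.0003,.0155),c[2]), status.read_state()["joint_pos"].round(2))
E
```

```text
(array([0.12, 0.09, 4.51]), np.float64(-0.006), 'alt', np.float64(3.136), 'tilt', array([ 0.   , -0.001])) [ 0.31  0.49 -0.89  2.17  0.58  0.73 -0.22]
```

Emit:
carry_out(rows=[{"translation": [0.1, 0.1, 2.5], "delta_rot": [0, 0, -0.006], "grip": 0.0}, {"translation": [0.1, 0.1, 4.5], "delta_rot": [0, 0, -0.006], "grip": 0.0}, {"translation": [0.1, 0.1, 4.5], "delta_rot": [0, 0, -0.006], "grip": 0.0}, {"translation": [0.1, 0.1, 4.5], "delta_rot": [0, 0, -0.006], "grip": -0.6}, {"translation": [0.1, 0.1, 4.5], "delta_rot": [0, 0, -0.006], "grip": -0.6}, {"translation": [0.1, 0.1, 4.5], "delta_rot": [0, 0, -0.006], "grip": -0.6}, {"translation": [0.1, 0.1, 4.5], "delta_rot": [0, 0, -0.006], "grip": -0.6}, {"translation": [0.1, 0.1, 4.5], "delta_rot": [0, 0, -0.006], "grip": -0.6}, {"translation": [0.1, 0.1, 0], "delta_rot": [0, 0, -0.006], "grip": -0.6}, {"translation": [0.1, 0.1, -5], "delta_rot": [0, 0, -0.006], "grip": -0.6}, {"translation": [0.1, 0.1, -11], "delta_rot": [0, 0, -0.006], "grip": -0.6}, {"translation": [0.1, 0.1, -11], "delta_rot": [0, 0, -0.006], "grip": -0.6}], force=20)

```text
t: 5.62
eef_pos: [0.4106, 0.1346, 0.1739]
eef_rot: [0.003, 0.392, 0.92, 0.002]
force: [1.1, 0.4, -0.8]
gripper_width: 0.0277
gripper_force: 20.0
```

```bash
python3 - <<'E'
from h import *
print(goy((.57,.22,.20),np.radians(-17)))
E
```

```text
(array([-4.9 , 17.42, -2.5 ]), np.float64(1.063), 'alt', np.float64(-2.079), 'tilt', array([0.007, 0.001]))
```

Emit:
carry_out(rows=[{"translation": [-4, 3, -3], "delta_rot": [0, 0, 1.063], "grip": -0.6}, {"translation": [-9, 13.5, -4], "delta_rot": [0, 0, 1.063], "grip": -0.6}, {"translation": [-9, 13.5, -4], "delta_rot": [0, 0, 1.063], "grip": -0.6}, {"translation": [-9, 13.5, -4], "delta_rot": [0, 0, 1.063], "grip": -0.6}, {"translation": [-9, 13.5, -4], "delta_rot": [0, 0, 1.063], "grip": -0.6}, {"translation": [-9, 13.5, -4], "delta_rot": [0, 0, 1.063], "grip": -0.6}, {"translation": [-9, 13.5, -4], "delta_rot": [0, 0, 1.063], "grip": -0.6}, {"translation": [-9, 13.5, -4], "delta_rot": [0, 0, 1.063], "grip": -0.6}, {"translation": [-9, 13.5, -4], "delta_rot": [0, 0, 1.063], "grip": -0.6}])

```text
t: 6.75
eef_pos: [0.5681, 0.1625, 0.2103]
eef_rot: [-0.0, 0.803, 0.596, -0.0]
force: [0.8, 0.1, -0.6]
gripper_width: 0.0279
gripper_force: 20.0
```

```bash
python3 - <<'E'
from h import *
np.save("pod_T.npy",pose()); im,C=snap("w_pod"); s=status.read_state(); print(s["eef_pos"],s["joint_pos"].round(2),s["gripper_width"])
E
```

```text
[0.56817907 0.16244098 0.21037687] [ 0.17  0.47 -0.72  1.67  0.34  1.13 -0.94] 0.027547876863935138
```

View pics/w_pod.png

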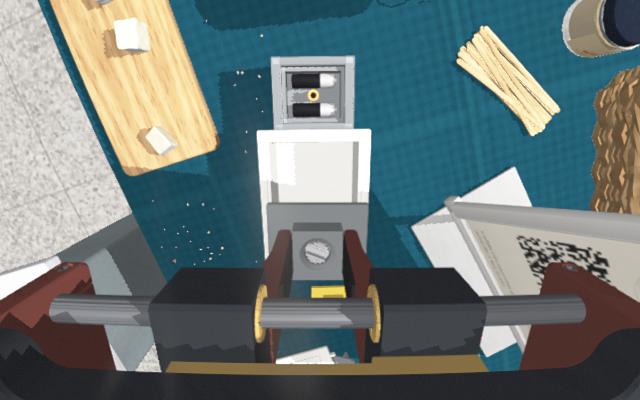

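The wrist view shows the cover held by its well with the screw at (317,251). The pod recess is at about (280-347, 66-122), with its far outer edge at row 57, and the box rim's far edge is at row 130, columns 258-371.

```bash
python3 - <<'E'
from h import *
im=cv2.imread("pics/w_pod.png"); C=cam("wrist",np.load("pod_T.npy"))
g=cv2.GaussianBlur(cv2.cvtColor(im,cv2.COLOR_BGR2GRAY),(3,3),0).astype(float)
def edges(prof,off,th=12):
    d=np.gradient(prof); o=[]
    for i in range(1,len(d)-1):
        if abs(d[i])>th and abs(d[i])>=abs(d[i-1]) and abs(d[i])>abs(d[i+1]):
            a,b,c=abs(d[i-1]),abs(d[i]),abs(d[i+1]); o.append((round(i+off+.5*(a-c)/(a-2*b+c),1),int(np.sign(d[i]))))
    return o
for r in (70,95,120): print("row",r,edges(g[r-1:r+2,260:370].mean(0),260))
for r in (140,160,180,195): print("row",r,edges(g[r-1:r+2,245:385].mean(0),245))
for c in (276,290,308,325,338,351): print("col",c,edges(g[45:150,c-1:c+2].mean(1),45,9))
print("cover")
for r in (212,220,228,262,272): print("row",r,edges(g[r-1:r+2,255:385].mean(0),255,8))
for c in (280,300,317,334,355): print("col",c,edges(g[195:290,c-1:c+2].mean(1),195,8))
E
```

```text
row 70 [(np.float64(270.6), 1), (np.float64(284.6), -1), (np.float64(336.7), -1), (np.float64(345.1), 1), (np.float64(354.1), -1)]
row 95 [(np.float64(271.9), 1), (np.float64(284.8), -1), (np.float64(287.4), 1), (np.float64(292.9), -1), (np.float64(307.1), 1), (np.float64(310.5), -1), (np.float64(315.2), 1), (np.float64(318.6), -1), (np.float64(344.9), 1), (np.float64(354.1), -1)]
row 120 [(np.float64(273.0), 1), (np.float64(336.8), -1), (np.float64(344.8), 1), (np.float64(353.4), -1)]
row 140 [(np.float64(256.4), 1), (np.float64(370.7), -1)]
row 160 [(np.float64(257.8), 1), (np.float64(352.1), -1), (np.float64(357.9), 1), (np.float64(369.9), -1)]
row 180 [(np.float64(259.0), 1), (np.float64(270.4), -1), (np.float64(273.2), 1), (np.float64(351.8), -1), (np.float64(357.4), 1), (np.float64(369.4), -1)]
row 195 [(np.float64(260.0), 1), (np.float64(271.0), -1), (np.float64(278.1), 1), (np.float64(351.4), -1), (np.float64(356.9), 1), (np.float64(368.2), -1)]
col 276 [(np.float64(56.4), 1), (np.float64(63.8), -1), (np.float64(129.7), 1)]
col 290 [(np.float64(56.3), 1), (np.float64(64.2), -
[... 1518 characters left out ...]
, (np.float64(204.9), 1), (np.float64(229.6), -1)]
col 300 [(np.float64(201.9), -1), (np.float64(205.0), 1), (np.float64(222.0), -1), (np.float64(230.9), 1), (np.float64(279.7), -1)]
col 317 [(np.float64(201.9), -1), (np.float64(204.9), 1), (np.float64(222.1), -1), (np.float64(230.9), 1), (np.float64(237.7), -1), (np.float64(242.1), 1), (np.float64(253.9), -1), (np.float64(257.0), 1), (np.float64(262.2), -1), (np.float64(279.7), -1), (np.float64(286.2), 1)]
col 334 [(np.float64(201.9), -1), (np.float64(205.0), 1), (np.float64(222.1), -1), (np.float64(230.9), 1), (np.float64(279.7), -1), (np.float64(285.8), 1)]
col 355 [(np.float64(201.6), -1), (np.float64(204.4), 1), (np.float64(230.0), -1)]
```

```bash
python3 - <<'E'
from h import *
T=np.load("pod_T.npy"); C=cam("wrist",T)
def fit(px,z):
    P=plane(C,px,z)[:,:2]*1000; v=cv2.fitLine(P.astype(np.float32),cv2.DIST_L2,0,.01,.01).ravel(); return np.degrees(np.arctan2(v[1],v[0]))%180,P.mean(0)
a,pf=fit([(276,129.7),(290,129.2),(308,129),(325,128.9),(338,128.9),(351,128.8)],.06)
bl,pl=fit([(256.4,140),(257.8,160),(259,180),(260,195)],.06)
br,pr=fit([(370.7,140),(369.9,160),(369.4,180),(368.2,195)],.06)
c,qf=fit([(276,56.4),(290,56.3),(308,55.8),(325,55.7),(338,55.9),(351,55.4)],.054)
l,ql=fit([(270.6,70),(271.9,95),(273,120)],.054); r,qr=fit([(354.1,70),(354.1,95),(353.4,120)],.054)
e,rf=fit([(276,63.8),(290,64.2),(308,64.1),(325,63.8),(338,63.9)],.054); n,rn=fit([(325,123.2),(338,122.9)],.054); _,rr=fit([(345.1,70),(344.9,95),(344.8,120)],.054)
print("angles",a,bl,br,c,l,r,e)
yaw=np.radians(np.mean([a-180,c-180,bl-90,br-90])); print("yaw",np.degrees(yaw))
ux=np.array([np.cos(yaw),np.sin(yaw)]); uy=np.array([-ux[1],ux[0]])
for k,v in dict(box_left=pl,box_right=pr,pod_left=ql,pod_right=qr,rec_right=rr).items(): print(k,"x'",(v@ux).round(2))
for k,v in dict(flange_far=pf,pod_far=qf,rec_far=rf,rec_near=rn).items(): print(k,"y'",(v@uy).round(2))
# cover in hand: solve height from known sizes
for zc in (.195,.2,.205,.21,.215): 
    P=plane(C,[(292.4,250),(342,250),(316.5,230.9),(316.5,279.7)],zc); print(zc,np.linalg.norm(P[0]-P[1])*1000,np.linalg.norm(P[2]-P[3])*1000)
print("TCP",T[:3,3], "tooly yaw",np.degrees(np.arctan2(T[1,1],T[0,1])))
E
```

```text
angles 163.67331 73.77244 73.366 163.68372 73.90084 73.94556 163.07437
yaw -16.376135
box_left x' 437.72
box_right x' 553.64
pod_left x' 454.48
pod_right x' 536.36
rec_right x' 527.44
flange_far y' 378.38
pod_far y' 447.79
rec_far y' 440.52
rec_near y' 383.97
0.195 31.12836103412765 34.02935929051095
0.2 30.209592113640024 33.02496597645392
0.205 29.290823193152406 32.02057266239692
0.21 28.372054272664677 31.01617934833996
0.215 27.453285352176938 30.0117860342829
TCP [0.56809923 0.16247552 0.21025426] tooly yaw -16.866902923839667
```

```bash
python3 - <<'E'
from h import *
T=np.load("pod_T.npy"); C=cam("wrist",T); t=T[2,3]
inv=np.linalg.inv(T)
def loc(px,z): P=plane(C,px,z); return ((inv[:3,:3]@P.T).T+inv[:3,3])*1000
for dz in (.0155,.0165):
  u=t-dz
  print("plate far edge tool", loc([(280,204.9),(317,204.9),(355,204.4)],u+.006).round(2).tolist())
  print("bottom edge", loc([(280,201.8),(317,201.9),(355,201.6)],u).round(2).tolist())
  print("well far", loc([(300,230.9),(317,230.9),(334,230.9)],u+.02).round(2).tolist())
  print("well sides", loc([(292.4,245),(342,245)],u+.02).round(2).tolist())
yaw=np.radians(-16.3); ux=np.array([np.cos(yaw),np.sin(yaw)]); uy=np.array([-ux[1],ux[0]])
yaw0=np.radians(-16.376); ux0=np.array([np.cos(yaw0),np.sin(yaw0)]); uy0=np.array([-ux0[1],ux0[0]])
pod=495.6*ux0+412*uy0; box=495.6*ux0+303.2*uy0; print("pod",pod,"box",box)
np.save("box.npy",np.r_[box/1000,yaw]); np.save("podc.npy",np.r_[pod/1000,yaw])
E
```

```text
plate far edge tool [[25.67, -21.6, 9.5], [25.67, -0.17, 9.49], [25.97, 21.81, 9.48]]
bottom edge [[25.77, -22.33, 15.5], [25.72, -0.19, 15.49], [25.9, 22.54, 15.48]]
well far [[15.18, -9.39, -4.5], [15.18, -0.15, -4.5], [15.18, 9.08, -4.51]]
well sides [[6.82, -13.72, -4.5], [6.83, 13.63, -4.51]]
plate far edge tool [[25.36, -21.73, 10.5], [25.37, -0.18, 10.49], [25.67, 21.94, 10.48]]
bottom edge [[25.48, -22.46, 16.5], [25.42, -0.19, 16.49], [25.61, 22.67, 16.48]]
well far [[14.77, -9.45, -3.5], [14.78, -0.15, -3.5], [14.78, 9.14, -3.51]]
well sides [[6.36, -13.82, -3.5], [6.37, 13.72, -3.51]]
pod [591.65369053 255.55678523] box [560.97866253 151.17056652]
```

```bash
python3 - <<'E'
from h import *
p=np.load("podc.npy"); uy=np.array([-np.sin(p[2]),np.cos(p[2])]); X=p[:2]-.0007*uy
print(X,goy((*X,.08),p[2]))
E
```

```text
[0.59145722 0.25488492] (array([ 9.52, -0.46, 13.04]), np.float64(-0.01), 'alt', np.float64(3.131), 'tilt', array([-0., -0.]))
```

Emit:
carry_out(rows=[{"translation": [5, -0.4, 3], "delta_rot": [0, 0, -0.01], "grip": -0.6}, {"translation": [9.5, -0.46, 8], "delta_rot": [0, 0, -0.01], "grip": -0.6}, {"translation": [9.5, -0.46, 11], "delta_rot": [0, 0, -0.01], "grip": -0.6}, {"translation": [9.5, -0.46, 12.5], "delta_rot": [0, 0, -0.01], "grip": -0.6}, {"translation": [9.5, -0.46, 12.5], "delta_rot": [0, 0, -0.01], "grip": -0.6}, {"translation": [9.5, -0.46, 12.5], "delta_rot": [0, 0, -0.01], "grip": -0.6}])

```text
t: 7.55
eef_pos: [0.5926, 0.2545, 0.0873]
eef_rot: [0.0, 0.801, 0.599, 0.001]
force: [-0.2, 0.6, -1.6]
gripper_width: 0.0279
gripper_force: 20.0
```

```bash
python3 - <<'E'
from h import *
p=np.load("podc.npy"); uy=np.array([-np.sin(p[2]),np.cos(p[2])]); X=p[:2]-.0007*uy
print(status.read_state()["force"],goy((*X,.063),p[2]))
E
```

```text
[-0.1841804   0.56905695 -1.60273937] (array([ 0.01, -0.12,  2.43]), np.float64(-0.003), 'alt', np.float64(3.139), 'tilt', array([0.002, 0.001]))
```

Emit:
carry_out(rows=[{"translation": [0, -0.05, 0.8], "delta_rot": [0, 0, 0], "grip": -0.6}, {"translation": [0, -0.05, 1.3], "delta_rot": [0, 0, 0], "grip": -0.6}, {"translation": [0, -0.05, 1.8], "delta_rot": [0, 0, 0], "grip": -0.6}, {"translation": [0, -0.05, 2.3], "delta_rot": [0, 0, 0], "grip": -0.6}, {"translation": [0, -0.05, 2.4], "delta_rot": [0, 0, 0], "grip": -0.6}, {"translation": [0, -0.05, 2.4], "delta_rot": [0, 0, 0], "grip": -0.6}])

```text
t: 8.3
eef_pos: [0.5911, 0.2552, 0.0632]
eef_rot: [0.0, 0.801, 0.599, 0.0]
force: [-5.0, -2.6, 12.9]
gripper_width: 0.0281
gripper_force: 20.0
```

```bash
python3 - <<'E'
from h import *
p=np.load("podc.npy"); uy=np.array([-np.sin(p[2]),np.cos(p[2])]); X=p[:2]-.0007*uy
s=status.read_state();print(s["force"],s["wrist_torque"],s["eef_pos"],goy((*X,.063),p[2]))
E
```

```text
[-5.0267121  -2.58747286 12.90342807] [-0.68605964  0.97895948 -0.01590201] [0.59113487 0.25517986 0.06315383] (array([-0.02,  0.04,  0.02]), np.float64(-0.001), 'alt', np.float64(3.14), 'tilt', array([ 0.001, -0.   ]))
```

Emit:
carry_out(rows=[{"translation": [0, 0, -0.1], "delta_rot": [0, 0, 0], "grip": -0.6}, {"translation": [0, 0, -0.1], "delta_rot": [0, 0, 0], "grip": 0}, {"translation": [0, 0, -0.1], "delta_rot": [0, 0, 0], "grip": 0}, {"translation": [0, 0, -0.1], "delta_rot": [0, 0, 0], "grip": 0}, {"translation": [0, 0, -3], "delta_rot": [0, 0, 0], "grip": 0}, {"translation": [0, 0, -8], "delta_rot": [0, 0, 0], "grip": 0.4}, {"translation": [-8, 0, -12], "delta_rot": [0, 0, 0], "grip": 0.4}, {"translation": [-8, 0, -14], "delta_rot": [0, 0, 0], "grip": 0.4}, {"translation": [-8, 0, -14], "delta_rot": [0, 0, 0], "grip": 0.4}])

```text
t: 9.43
eef_pos: [0.5698, 0.1764, 0.2039]
eef_rot: [0.001, 0.802, 0.598, 0.002]
force: [1.1, 0.4, -0.0]
gripper_width: 0.0616
gripper_force: 0.0
```

```bash
python3 - <<'E'
from h import *
np.save("pod2_T.npy",pose()); im,C=snap("w_pod2"); s=status.read_state(); print(s["t"],s["eef_pos"],s["joint_pos"].round(2))
cv2.imwrite("pics/w_pod2c.png",cv2.resize(im[30:150,240:390],None,fx=5,fy=5,interpolation=2)[:,:,::-1])
E
```

```text
9.475 [0.56914159 0.17753826 0.20241696] [ 0.14  0.49 -0.73  1.67  0.36  1.12 -0.97]
```

View pics/w_pod2c.png

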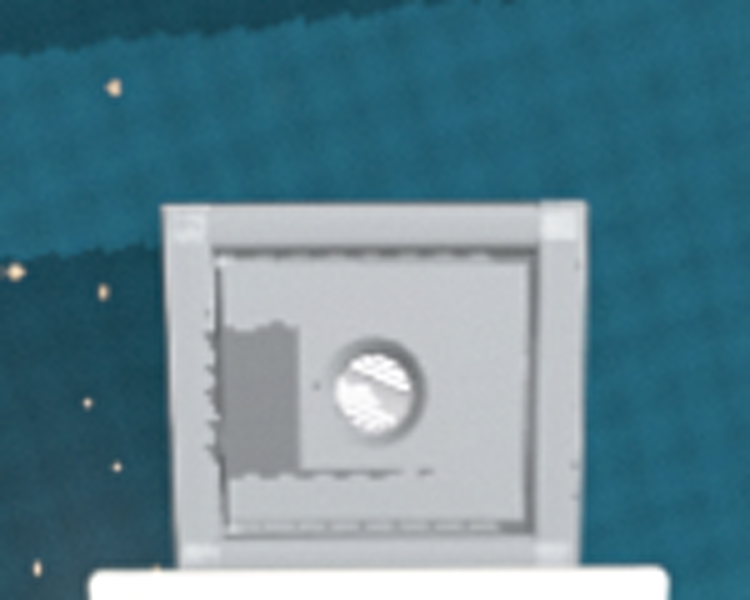

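The crop shows the cover flush inside the recess with an even gap. The screw head is at crop (373,393), pixel (314,108).

```bash
python3 - <<'E'
from h import *
im=cv2.imread("pics/w_pod.png"); C=cam("wrist",np.load("pod_T.npy")); C2=cam("wrist",np.load("pod2_T.npy"))
g=cv2.cvtColor(im,cv2.COLOR_BGR2GRAY)[234:268,299:335]; 
im2=cv2.cvtColor(cv2.imread("pics/w_pod2.png"),cv2.COLOR_BGR2GRAY)[94:124,298:332]
f=lambda a:cv2.resize(cv2.normalize(a,None,0,255,cv2.NORM_MINMAX),(390,390),interpolation=2)
im2=np.clip(im2.astype(float)-150,0,105).astype(np.uint8)
cv2.imwrite("pics/slot.png",np.hstack([f(g),f(im2)]))
print("screw xy",plane(C2,[(314.2,108.2)],.0665)); print(np.load("podc.npy"))
E
```

```text
screw xy [[0.59094559 0.25607705 0.0665    ]]
[ 0.59165369  0.25555679 -0.28448867]
```

View pics/slot.png

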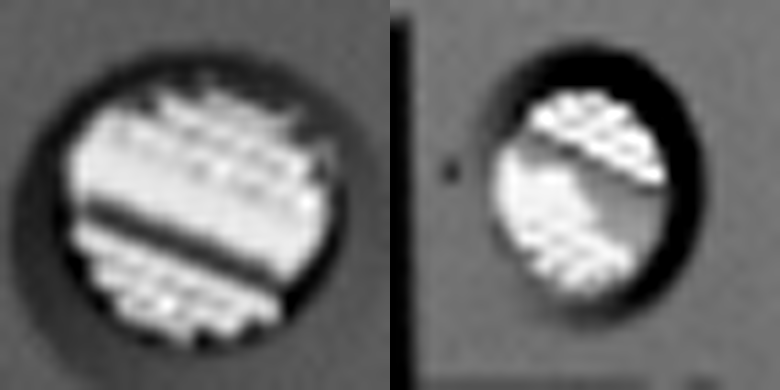

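Both crops show the slot wall as a dark line sloping down to the right, left crop (80,205)-(285,280) and right crop (530,130)-(660,185).

```bash
python3 - <<'E'
from h import *
for Tn,p,dz in (("pod_T",[(306.4,251.9),(325.3,258.4)],.21),("pod2_T",[(310.2,104.),(321.5,108.2)],.0655)):
    T=np.load(Tn+".npy"); C=cam("wrist",T); P=plane(C,p,dz); d=P[1]-P[0]; a=np.degrees(np.arctan2(d[1],d[0]))
    print("world",a,"rel to tool y",a-np.degrees(np.arctan2(T[1,1],T[0,1])))
# driver: triangulate handle top, stand via top+side? print go for viewing
print(goy((.56,-.06,.30),np.radians(-90)), goy((.53,-.12,.30),0))
E
```

```text
world -37.63445285785306 rel to tool y -20.767549934013395
world -36.31926312208112 rel to tool y -19.741770144058457
(array([-23.03,   5.89,  -9.76]), np.float64(1.283), 'alt', np.float64(-1.859), 'tilt', array([0.002, 0.   ])) (array([-29.63,   4.71,  -9.77]), np.float64(-0.288), 'alt', np.float64(2.854), 'tilt', array([0.002, 0.   ]))
```

```bash
python3 - <<'E'
from h import *
print(goy((.62,-.12,.30),np.radians(90)))
E
```

```text
(array([-27.08,  13.34,  -9.75]), np.float64(-1.859), 'alt', np.float64(1.283), 'tilt', array([0.002, 0.   ]))
```

Emit:
carry_out(rows=[{"translation": [0, 0, -9.7], "delta_rot": [0, 0, -1.86], "grip": 0}, {"translation": [0, 0, -9.7], "delta_rot": [0, 0, -1.86], "grip": 0}, {"translation": [-27, 13.3, -9.7], "delta_rot": [0, 0, -1.86], "grip": 0}, {"translation": [-27, 13.3, -9.7], "delta_rot": [0, 0, -1.86], "grip": 0}, {"translation": [-27, 13.3, -9.7], "delta_rot": [0, 0, -1.86], "grip": 0}, {"translation": [-27, 13.3, -9.7], "delta_rot": [0, 0, -1.86], "grip": 0}, {"translation": [-27, 13.3, -9.7], "delta_rot": [0, 0, -1.86], "grip": 0}, {"translation": [-27, 13.3, -9.7], "delta_rot": [0, 0, -1.86], "grip": 0}, {"translation": [-27, 13.3, -9.7], "delta_rot": [0, 0, -1.86], "grip": 0}, {"translation": [-27, 13.3, -9.7], "delta_rot": [0, 0, -1.86], "grip": 0}, {"translation": [-27, 13.3, -9.7], "delta_rot": [0, 0, -1.86], "grip": 0}, {"translation": [-27, 13.3, -9.7], "delta_rot": [0, 0, -1.86], "grip": 0}])

```text
t: 10.98
eef_pos: [0.6201, -0.1176, 0.2977]
eef_rot: [-0.0, -0.0, 1.0, 0.0]
force: [-0.0, 0.3, 0.1]
gripper_width: 0.0439
gripper_force: 0.0
```

```bash
python3 - <<'E'
from h import *
np.save("drv_T.npy",pose()); im,C=snap("w_drv"); s=status.read_state(); print(s["t"],s["eef_pos"],s["joint_pos"].round(2))
E
```

```text
11.025 [ 0.62003207 -0.11780131  0.2980494 ] [ 0.8   0.6  -1.11  1.44  0.54  1.43  1.26]
```

View pics/w_drv.png

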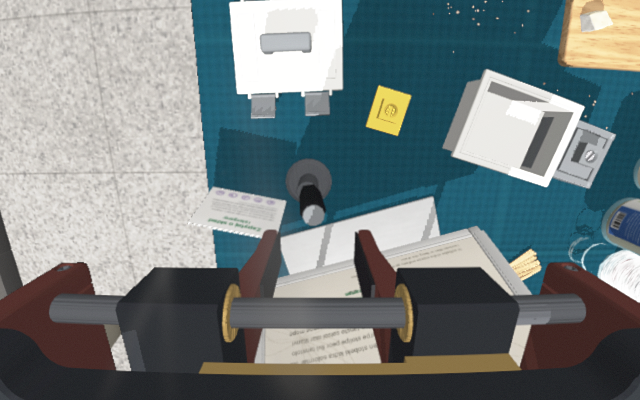

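The wrist view shows the driver handle top at (314,214) above its stand at (308,180). The card's edge is about 30 px to the left, and the poster foot is behind at about (360,235). Zooming in on the hexagon.

```bash
python3 - <<'E'
from h import *
im=cv2.imread("pics/w_drv.png"); 
a=cv2.resize(np.clip(im[175:240,270:350].astype(float)*1.6,0,255).astype(np.uint8),None,fx=9,fy=9,interpolation=2); cv2.imwrite("pics/hex.png",a)
C=cam("wrist",np.load("drv_T.npy")); print(plane(C,[(314,214)],.152),plane(C,[(308,183)],0))
for n,p,z in (("card r-bottom",(285,200),0.0),("card r",(285,200),0.08),("card",(275,237),0.0),("card",(275,237),0.08)): print(n,plane(C,[p],z).round(3))
E
```

```text
[[ 0.64574492 -0.12079168  0.152     ]] [[ 0.64591048 -0.13142719  0.        ]]
card r-bottom [[ 0.674 -0.168  0.   ]]
card r [[ 0.651 -0.159  0.08 ]]
card [[ 0.737 -0.187  0.   ]]
card [[ 0.703 -0.175  0.08 ]]
```

View pics/hex.png

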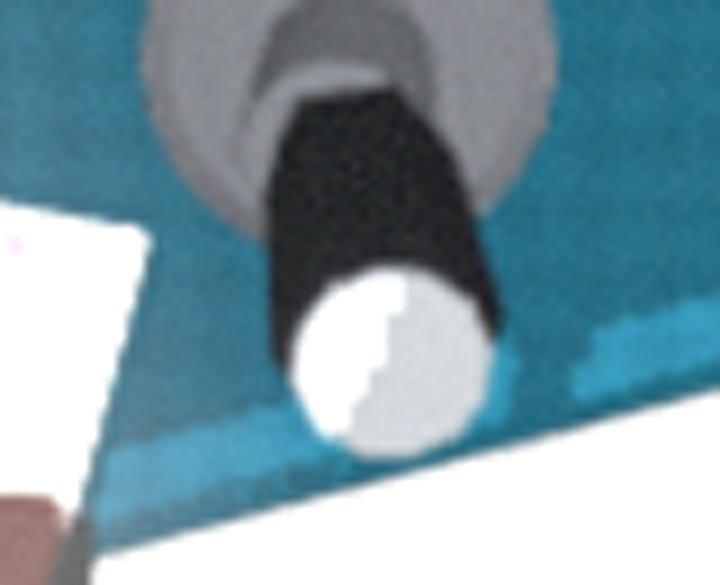

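```bash
python3 - <<'E'
from h import *
C=cam("wrist",np.load("drv_T.npy"))
q=lambda *p:np.array(p,float)/9+[270,175]-.45
P=plane(C,[q(300,98),q(395,90),q(270,188),q(457,165)],.07)*1000; print(P.round(1))
for a,b in((0,1),(0,2),(1,3)):
    d=P[b]-P[a]; print(np.linalg.norm(d).round(1),np.degrees(np.arctan2(d[1],d[0])).round(1))
print("top",plane(C,[q(393,362)],.152)*1000)
# stand foot: ellipse of foot, z~0.00; left 140, right 556 at row ~60
print("foot",plane(C,[q(140,62),q(556,62)],.0)*1000)
T=cam("top"); print("expected px top cam of handle top", proj(T,[[.644,-.120,.152],[.644,-.12,0]]))
E
```

```text
[[ 633.5 -136.2   70. ]
 [ 632.3 -122.2   70. ]
 [ 647.2 -140.8   70. ]
 [ 643.7 -113.    70. ]]
14.0 94.9
14.5 -18.7
14.6 38.8
top [[ 646.61552641 -121.63260294  152.        ]]
foot [[ 643.37634396 -167.17349477    0.        ]
 [ 643.43630921  -94.97747127    0.        ]]
expected px top cam of handle top [[404.8368613  144.5988812 ]
 [395.58352783 160.18882097]]
```

```bash
python3 - <<'E'
from h import *
W=cam("wrist",np.load("drv_T.npy")); T=cam("top"); S=cam("side")
t=cv2.imread("pics/top0.png"); 
cv2.imwrite("pics/tmp.png",np.hstack([cv2.resize(t[130:180,380:440],None,fx=6,fy=6,interpolation=2),cv2.resize(cv2.imread("pics/side0.png")[125:200,240:300],None,fx=5,fy=4,interpolation=2)[:300]]))
print("vertical in side",proj(S,[[.644,-.128,0],[.644,-.128,.152]]))
print("wrist top vs topcam",tri(W,(313.2,214.8),T,(410,143.8)))
print("foot",tri(W,(308.2,181),T,(399.6,160.8)))
E
```

```text
vertical in side [[272.32459617 186.22640604]
 [271.23890426 135.93137591]]
wrist top vs topcam (array([ 0.62623159, -0.12099022,  0.21390296]), np.float64(0.0012451646600496983))
foot (array([ 0.64197063, -0.13115027,  0.00192344]), np.float64(0.0006835114314119312))
```

View pics/tmp.png

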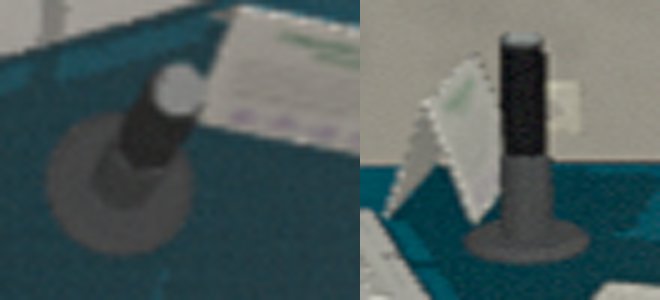

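```bash
python3 - <<'E'
from h import *
T=cam("top"); print(proj(T,[[.644,-.131,0],[.644,-.131,.152],[.646,-.122,.152]]))
s=status.read_state(); im,C=snap("w_drv2"); print(s["eef_pos"],s["eef_rot"],s["joint_vel"].round(3))
a=cv2.imread("pics/w_drv.png"); print("diff",np.abs(a.astype(int)-im[:,:,::-1]).mean())
g=cv2.cvtColor(im,cv2.COLOR_RGB2GRAY); print(g[214,296:332]); print(g[190,280:340])
# known objects across cameras: lid handle, yellow card
for n,z,lo,hi in (("yellow",.006,(20,120,90),(35,255,255)),):
  for nm,I,Cc in (("top",cv2.imread("pics/top0.png"),T),("wrist",a,C)):
    h=cv2.cvtColor(I,cv2.COLOR_BGR2HSV); m=cv2.inRange(h,lo,hi); c=max(cv2.findContours(m,0,1)[0],key=cv2.contourArea); M=cv2.moments(c); print(nm,plane(Cc,[(M["m10"]/M["m00"],M["m01"]/M["m00"])],z))
E
```

```text
[[399.37235307 160.18800043]
 [409.07705294 144.60014578]
 [405.57865038 143.85769796]]
[ 0.62003207 -0.11780131  0.2980494 ] [-3.02347581e-04 -3.45689569e-04  9.99999858e-01  2.71597780e-04] [ 0.002 -0.01  -0.    -0.003  0.001  0.004  0.014]
diff 1.8578177083333334
[ 63  64  63  58  48  37  72 143 189 189 188 187 187 189 189 186 170 140
 136 137 137 137 135 136 136 136 139 139 117  80  73  64  58  58  58  58]
[67 64 65 62 64 63 61 64 72 76 78 85 87 87 85 87 82 84 90 91 78 51 25 23
 21 23 27 21 25 28 24 26 24 27 25 24 21 21 34 58 81 87 86 88 89 88 82 80
 79 73 64 58 59 59 57 57 57 57 57 59]
top [[ 0.53661018 -0.01377803  0.006     ]]
wrist [[1.00342528 0.10471813 0.006     ]]
```

```bash
python3 - <<'E'
from h import *
t=camera("top"); s=camera("side"); cv2.imwrite("pics/top1.png",t[:,:,::-1]); cv2.imwrite("pics/side1.png",s[:,:,::-1])
a=cv2.imread("pics/top0.png"); b=cv2.imread("pics/side0.png")
f=lambda x,k:cv2.resize(x,None,fx=k,fy=k,interpolation=2)
W=cv2.imread("pics/w_drv.png")
cv2.imwrite("pics/tmp2.png",np.hstack([f(t[130:180,380:440,::-1],6),f(s[125:185,240:300,::-1],5)]))
C=cam("wrist",np.load("drv_T.npy")); T=cam("top")
for nm,I,Cc in (("top",a,T),("wrist",W,C)):
    h=cv2.cvtColor(I,cv2.COLOR_BGR2HSV); m=cv2.inRange(h,(22,150,90),(34,255,255)); c=quad(m>0,(360,197) if nm=="top" else (390,110)); r=rect(Cc,c,.006); print(nm,r)
E
```

```text
top ((537.0339965820312, -14.011144638061523), (48.922359466552734, 59.89440155029297), 75.43165588378906)
wrist ((536.9533081054688, -14.528207778930664), (49.208553314208984, 59.03611755371094), 74.62197875976562)
```

View pics/tmp2.png

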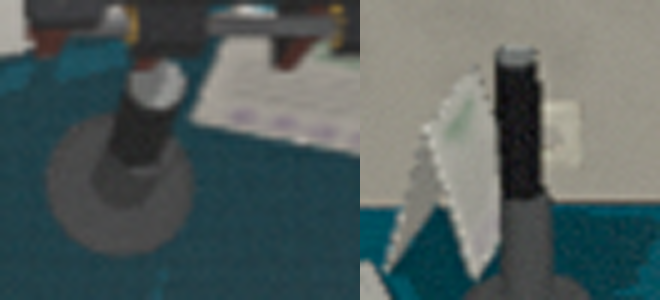

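The views now show the handle leaning slightly towards +y in its loose stand (top at crop (157,85), earlier (180,88)). The card is clear of the fingers.

```bash
python3 - <<'E'
from h import *
print(goy((.646,-.1235,.115),np.radians(67.5)))
E
```

```text
(array([-2.6 , -0.54, 18.36]), np.float64(0.395), 'alt', np.float64(-2.747), 'tilt', array([ 0., -0.]))
```

Emit:
carry_out(rows=[{"translation": [-2.6, -0.54, 8], "delta_rot": [0, 0, 0.395], "grip": 0.1}, {"translation": [-2.6, -0.54, 11], "delta_rot": [0, 0, 0.395], "grip": 0.1}, {"translation": [-2.6, -0.54, 13], "delta_rot": [0, 0, 0.395], "grip": 0.1}, {"translation": [-2.6, -0.54, 16], "delta_rot": [0, 0, 0.395], "grip": 0.1}, {"translation": [-2.6, -0.54, 18.3], "delta_rot": [0, 0, 0.395], "grip": 0.1}, {"translation": [-2.6, -0.54, 18.3], "delta_rot": [0, 0, 0.395], "grip": 0.1}, {"translation": [-2.6, -0.54, 18.3], "delta_rot": [0, 0, 0.395], "grip": -0.8}, {"translation": [-2.6, -0.54, 18.3], "delta_rot": [0, 0, 0.395], "grip": -0.8}, {"translation": [-2.6, -0.54, 18.3], "delta_rot": [0, 0, 0.395], "grip": -0.8}, {"translation": [-2.6, -0.54, 18.3], "delta_rot": [0, 0, 0.395], "grip": -0.8}, {"translation": [-2.6, -0.54, 18.3], "delta_rot": [0, 0, 0.395], "grip": -0.8}, {"translation": [-2.6, -0.54, 18.3], "delta_rot": [0, 0, 0.395], "grip": -0.8}], force=40)

```text
t: 12.68
eef_pos: [0.6462, -0.1253, 0.1168]
eef_rot: [0.001, 0.195, 0.981, -0.001]
force: [-2.2, -4.6, 6.3]
gripper_width: 0.0294
gripper_force: 39.5
```

```bash
python3 - <<'E'
from h import *
s=status.read_state(); print(s["eef_pos"],s["force"],s["wrist_torque"],s["gripper_width"],s["joint_pos"].round(2))
E
```

```text
[ 0.6462398  -0.12526076  0.11684411] [-2.22617614 -4.58247952  6.32792785] [-1.15055196  0.41666859  0.04785514] 0.02937122178871547 [ 0.69  0.76 -0.91  1.58  0.64  1.13  0.81]
```

```bash
python3 - <<'E'
from h import *
t=camera("top"); s=camera("side"); w,C=snap("w_g")
f=lambda x,W,H:cv2.resize(x[:,:,::-1],(W,H),interpolation=2)
cv2.imwrite("pics/mont.png",np.vstack([np.hstack([f(s[120:195,235:310],400,400),f(w[180:290,265:375],400,400)]),np.hstack([f(w,320,200),f(t[110:180,370:450],480,200)])]))
E
```

```text
(no output)
```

View pics/mont.png

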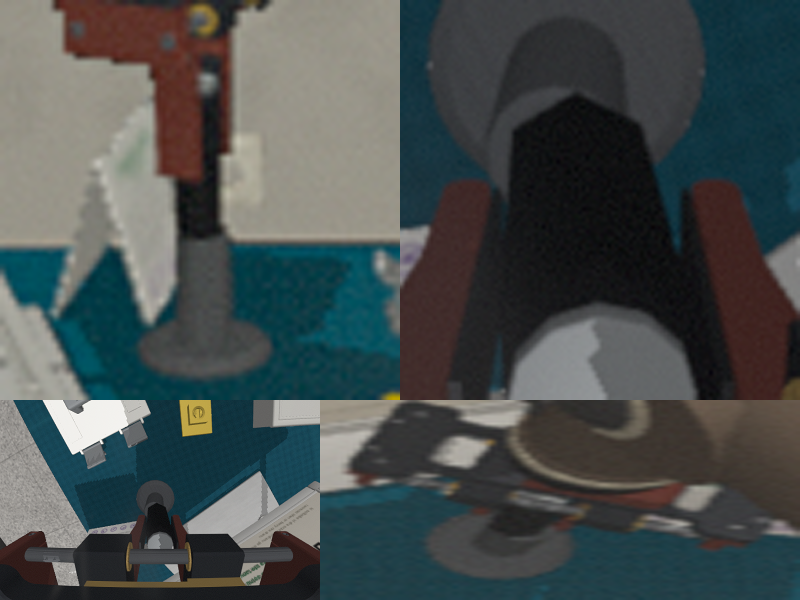

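The montage shows flats facing the pads, but the handle is tilted, because the tool stands about 6 mm off the tube's axis. I'll open, shift onto the axis and re-grip.

```bash
python3 - <<'E'
from h import *
print(goy((.6435,-.1310,.116),np.radians(67.5)))
E
```

```text
(array([ 0.03, -0.63,  0.09]), np.float64(-0.0), 'alt', np.float64(3.141), 'tilt', array([ 0.001, -0.003]))
```

Emit:
carry_out(rows=[{"translation": [0, 0, 0], "delta_rot": [0, 0, 0], "grip": -0.1}, {"translation": [0, -0.3, 0], "delta_rot": [0, 0, 0], "grip": -0.1}, {"translation": [0, -0.65, 0], "delta_rot": [0, 0, 0], "grip": -0.1}, {"translation": [0, -0.65, 0], "delta_rot": [0, 0, 0], "grip": -0.1}, {"translation": [0, -0.65, 0], "delta_rot": [0, 0, 0], "grip": -0.8}, {"translation": [0, -0.65, 0], "delta_rot": [0, 0, 0], "grip": -0.8}, {"translation": [0, -0.65, 0], "delta_rot": [0, 0, 0], "grip": -0.8}, {"translation": [0, -0.65, 0], "delta_rot": [0, 0, 0], "grip": -0.8}, {"translation": [0, -0.65, 0], "delta_rot": [0, 0, 0], "grip": -0.8}], force=30)

```text
t: 13.95
eef_pos: [0.6434, -0.1297, 0.1156]
eef_rot: [-0.0, 0.195, 0.981, -0.0]
force: [-0.8, -1.5, -0.7]
gripper_width: 0.0285
gripper_force: 30.0
```

```bash
python3 - <<'E'
from h import *
s=status.read_state(); print(s["eef_pos"],s["force"],s["wrist_torque"],s["gripper_width"])
print(goy((.6435,-.1310,.116),np.radians(67.5)))
np.save("g_T.npy",pose(s)); im,C=snap("w_g2"); im=im[:,:,::-1]
g=cv2.cvtColor(im,cv2.COLOR_BGR2GRAY)
for r in (215,225,235,245): print(r,g[r,288:345].tolist())
E
```

```text
[ 0.64343344 -0.1296625   0.11561969] [-0.75963634 -1.49942708 -0.68069645] [ 0.05387498 -0.11219773 -0.00379976] 0.02845289190643488
(array([-0.06, -0.12, -0.04]), np.float64(0.001), 'alt', np.float64(-3.141), 'tilt', array([-0., -0.]))
215 [65, 66, 63, 65, 64, 64, 63, 58, 50, 50, 60, 68, 63, 55, 45, 27, 17, 12, 15, 19, 17, 17, 19, 17, 17, 12, 13, 12, 15, 17, 14, 17, 16, 14, 16, 18, 17, 16, 15, 17, 13, 16, 23, 27, 34, 37, 51, 64, 64, 65, 64, 67, 65, 68, 65, 64, 62]
225 [43, 47, 53, 53, 54, 55, 54, 53, 60, 48, 23, 20, 16, 19, 12, 20, 18, 16, 16, 17, 14, 14, 19, 17, 14, 17, 20, 17, 15, 18, 17, 15, 15, 19, 13, 13, 12, 13, 18, 11, 9, 15, 15, 17, 11, 15, 15, 19, 43, 56, 55, 56, 55, 52, 45, 44, 38]
235 [49, 40, 39, 30, 28, 33, 45, 39, 27, 20, 15, 19, 22, 22, 19, 21, 17, 20, 15, 19, 16, 18, 14, 19, 17, 16, 12, 19, 14, 20, 14, 13, 12, 12, 17, 20, 15, 17, 18, 15, 14, 17, 17, 14, 14, 14, 18, 16, 23, 21, 36, 43, 43, 35, 24, 20, 26]
245 [31, 32, 28, 29, 32, 58, 74, 32, 26, 21, 22, 25, 18, 16, 18, 19, 22, 23, 18, 23, 17, 13, 19, 14, 14, 17, 13, 10, 13, 14, 17, 18, 17, 19, 15, 14, 15, 16, 16, 13, 17, 17, 15, 14, 15, 14, 16, 14, 18, 16, 16, 25, 33, 34, 19, 17, 20]
```

```bash
python3 - <<'E'
from h import *
T=np.load("g_T.npy"); C=cam("wrist",T)
g=cv2.GaussianBlur(cv2.cvtColor(cv2.imread("pics/w_g2.png"),cv2.COLOR_BGR2GRAY),(3,3),0)
pts=[]
for c in range(296,340,2):
    col=g[185:250,c]; i=np.where(col<30)[0]; pts.append((c,185+i[0] if len(i) else -1))
print(pts)
# expected projection of handle-foot hexagon for corner on tool-x (flats on pads) and rotated by 10,20,30deg; handle foot at z .07
o=T[:3,3]
for rot in (0,15,30):
    a=np.radians(rot+np.arange(0,360,60)); X=[o+T[:3,0]*.0145*np.cos(t)+T[:3,1]*.0145*np.sin(t)+T[:3,2]*(o[2]-.07) for t in a]
    print(rot,proj(C,X).round(1).tolist())
E
```

```text
[(296, np.int64(235)), (298, np.int64(225)), (300, np.int64(218)), (302, np.int64(216)), (304, np.int64(215)), (306, np.int64(214)), (308, np.int64(213)), (310, np.int64(212)), (312, np.int64(210)), (314, np.int64(209)), (316, np.int64(209)), (318, np.int64(209)), (320, np.int64(210)), (322, np.int64(211)), (324, np.int64(212)), (326, np.int64(213)), (328, np.int64(214)), (330, np.int64(215)), (332, np.int64(216)), (334, np.int64(219)), (336, np.int64(229)), (338, np.int64(238))]
0 [[317.2, 205.3], [334.8, 215.1], [334.5, 233.9], [317.2, 243.1], [300.0, 234.0], [299.6, 215.1]]
15 [[322.5, 206.0], [336.8, 219.7], [331.3, 237.8], [312.1, 242.5], [297.9, 229.5], [302.8, 211.1]]
30 [[327.5, 208.0], [337.4, 224.6], [327.2, 240.7], [307.3, 240.7], [297.1, 224.6], [307.0, 208.0]]
```

Emit:
carry_out(rows=[{"translation": [0, 0, -0.5], "delta_rot": [0, 0, 0], "grip": -0.8}, {"translation": [0, 0, -2], "delta_rot": [0, 0, 0], "grip": -0.8}, {"translation": [0, 0, -5], "delta_rot": [0, 0, 0], "grip": -0.8}, {"translation": [0, 0, -9], "delta_rot": [0, 0, 0], "grip": -0.8}, {"translation": [0, 0, -14], "delta_rot": [0, 0, 0], "grip": -0.8}, {"translation": [0, 0, -16], "delta_rot": [0, 0, 0], "grip": -0.8}, {"translation": [0, 0, -16], "delta_rot": [0, 0, 0], "grip": -0.8}, {"translation": [0, 0, -16], "delta_rot": [0, 0, 0], "grip": -0.8}])

```text
t: 15.0
eef_pos: [0.6427, -0.13, 0.2739]
eef_rot: [-0.001, 0.195, 0.981, -0.0]
force: [0.3, -0.9, -1.2]
gripper_width: 0.0284
gripper_force: 30.0
```

```bash
python3 - <<'E'
from h import *
s=status.read_state(); T=pose(s); np.save("lift_T.npy",T); w,C=snap("w_l"); sd=camera("side"); cv2.imwrite("pics/side_l.png",sd[:,:,::-1])
print(s["eef_pos"],s["force"],s["gripper_width"],s["gripper_force"])
S=cam("side"); o=T[:3,3]
for d in (.1076,.0956,.07,.0456): print(d,"side",proj(S,[o+T[:3,2]*d]).round(1),"wrist",proj(C,[o+T[:3,2]*d]).round(1))
u,v=proj(S,[o+T[:3,2]*.1076])[0].round().astype(int)
gs=cv2.cvtColor(sd,cv2.COLOR_RGB2GRAY); gw=cv2.cvtColor(w,cv2.COLOR_RGB2GRAY)
for r in range(v-34,v+6,2): print(r,gs[r,u-10:u+11].tolist())
u,v=proj(C,[o+T[:3,2]*.1076])[0].round().astype(int)
for r in range(v-12,v+20,2): print(r,gw[r,u-14:u+15].tolist())
E
```

```text
[ 0.64273207 -0.12996907  0.27394149] [ 0.28986727 -0.85714035 -1.15105025] 0.028354376935747903 29.97281659543205
0.1076 side [[271.7 130.7]] wrist [[317.2 200.7]]
0.0956 side [[271.6 126.5]] wrist [[317.2 204.5]]
0.07 side [[271.4 117.5]] wrist [[317.2 213.8]]
0.0456 side [[271.2 108.7]] wrist [[317.2 224.6]]
97 [149, 153, 150, 141, 129, 45, 26, 36, 34, 37, 38, 25, 23, 24, 99, 150, 147, 147, 145, 145, 142]
99 [149, 149, 152, 153, 145, 51, 19, 19, 28, 24, 28, 26, 19, 31, 95, 149, 150, 144, 146, 142, 144]
101 [150, 148, 152, 153, 142, 48, 9, 26, 13, 23, 20, 33, 16, 34, 95, 148, 145, 141, 143, 141, 143]
103 [151, 149, 152, 155, 139, 44, 25, 27, 24, 23, 25, 20, 17, 28, 96, 148, 148, 147, 143, 145, 145]
105 [149, 149, 148, 151, 139, 48, 20, 17, 32, 26, 17, 21, 21, 26, 96, 153, 147, 145, 146, 146, 145]
107 [148, 148, 150, 152, 137, 53, 14, 16, 23, 19, 27, 17, 13, 27, 93, 152, 148, 147, 145, 148, 144]
109 [148, 148, 148, 149, 155, 150, 142, 124, 63, 74, 75, 107, 141, 141, 140, 149, 148, 147, 149, 146, 147]
111 [148, 148, 146, 148, 151, 148, 151, 137, 121, 152, 147, 147, 148, 148, 146, 147
[... 2642 characters left out ...]
61, 79, 97, 99, 85, 57, 28, 19, 26, 43, 68, 94, 111, 105, 73, 58, 60, 59, 64, 78, 84, 85, 83]
211 [190, 83, 58, 61, 56, 48, 44, 30, 31, 26, 25, 24, 24, 25, 25, 23, 25, 23, 27, 32, 33, 44, 52, 69, 81, 81, 79, 79, 79]
213 [188, 78, 47, 43, 33, 30, 25, 26, 27, 24, 24, 27, 21, 25, 25, 24, 28, 24, 24, 26, 24, 24, 24, 33, 45, 54, 67, 74, 81]
215 [89, 34, 25, 27, 28, 29, 28, 24, 27, 25, 25, 26, 26, 26, 27, 27, 24, 23, 26, 24, 26, 26, 23, 25, 25, 27, 24, 31, 43]
217 [28, 27, 31, 29, 27, 26, 27, 24, 26, 26, 25, 24, 27, 26, 25, 24, 26, 27, 20, 27, 27, 24, 25, 27, 28, 27, 24, 25, 24]
219 [32, 27, 31, 27, 26, 27, 28, 26, 22, 23, 26, 27, 26, 27, 23, 23, 26, 28, 26, 25, 26, 23, 26, 29, 21, 23, 21, 25, 26]
```

The wrist rows show a narrow blade (about 3 px at cols 315-318, rows 194-200), so the blade's wide side lies along tool x and the driver hangs straight. Next I move over the screw.

```bash
python3 - <<'E'
from h import *
print(goy((.5912,.2558,.20),np.radians(53.2)))
E
```

```text
(array([19.47, 33.69,  7.39]), np.float64(0.251), 'alt', np.float64(-2.891), 'tilt', array([-0.003,  0.   ]))
```

Emit:
carry_out(rows=[{"translation": [4, 3, -1], "delta_rot": [0, 0, 0.25], "grip": -0.8}, {"translation": [19.5, 33.7, 3], "delta_rot": [0, 0, 0.25], "grip": -0.8}, {"translation": [19.5, 33.7, 3], "delta_rot": [0, 0, 0.25], "grip": -0.8}, {"translation": [19.5, 33.7, 3], "delta_rot": [0, 0, 0.25], "grip": -0.8}, {"translation": [19.5, 33.7, 3], "delta_rot": [0, 0, 0.25], "grip": -0.8}, {"translation": [19.5, 33.7, 3], "delta_rot": [0, 0, 0.25], "grip": -0.8}, {"translation": [19.5, 33.7, 3], "delta_rot": [0, 0, 0.25], "grip": -0.8}, {"translation": [19.5, 33.7, 3], "delta_rot": [0, 0, 0.25], "grip": -0.8}, {"translation": [19.5, 33.7, 3], "delta_rot": [0, 0, 0.25], "grip": -0.8}, {"translation": [19.5, 33.7, 7.4], "delta_rot": [0, 0, 0.25], "grip": -0.8}, {"translation": [19.5, 33.7, 7.4], "delta_rot": [0, 0, 0.25], "grip": -0.8}, {"translation": [19.5, 33.7, 7.4], "delta_rot": [0, 0, 0.25], "grip": -0.8}])

```text
t: 16.6
eef_pos: [0.5927, 0.2553, 0.2027]
eef_rot: [0.0, 0.316, 0.949, 0.0]
force: [0.5, -0.4, -0.7]
gripper_width: 0.0287
gripper_force: 30.0
```

```bash
cat > chk.py <<'E'
from h import *
s=status.read_state(); T=pose(s); np.save("last_T.npy",T); w,C=snap("w_last"); g=cv2.cvtColor(w,cv2.COLOR_RGB2GRAY)
print(s["t"],s["eef_pos"],"F",s["force"].round(1),"M",s["wrist_torque"].round(2),"j7",s["joint_pos"][6].round(2),"w",s["gripper_width"])
E
python3 - <<'E'
from chk import *
print(goy((.5912,.2558,.18),np.radians(53.2)),s["joint_pos"].round(2))
for r in range(186,212,3): print(r,g[r,300:336].tolist())
# where cover well & pod appear
o=T[:3,3]; print(proj(C,[[.5912,.2558,.068]]),proj(C,[o+T[:3,2]*.1076]))
E
```

```text
16.6 [0.59266973 0.25529107 0.202693  ] F [ 0.5 -0.4 -0.7] M [ 0.03 -0.11 -0.02] j7 0.03 w 0.02867279700089931
(array([ 0.12, -0.1 ,  2.32]), np.float64(-0.001), 'alt', np.float64(3.141), 'tilt', array([0.001, 0.001])) [ 0.11  0.64 -0.93  1.53  0.53  1.24  0.03]
186 [185, 193, 194, 193, 194, 193, 194, 194, 192, 190, 186, 179, 169, 202, 238, 242, 247, 229, 200, 197, 202, 206, 199, 178, 162, 178, 193, 196, 193, 178, 167, 191, 196, 194, 194, 195]
189 [195, 194, 192, 193, 193, 193, 192, 189, 184, 185, 201, 214, 215, 238, 244, 238, 249, 244, 223, 221, 236, 241, 240, 178, 150, 147, 165, 190, 195, 194, 177, 157, 177, 194, 194, 195]
192 [193, 195, 193, 193, 192, 193, 192, 185, 176, 165, 211, 247, 234, 242, 244, 218, 205, 199, 201, 232, 243, 240, 255, 243, 137, 130, 151, 178, 193, 194, 193, 181, 164, 179, 194, 194]
195 [193, 195, 193, 193, 195, 193, 194, 189, 175, 164, 161, 183, 218, 236, 248, 197, 180, 181, 180, 226, 245, 215, 205, 135, 129, 136, 164, 192, 194, 193, 195, 193, 186, 172, 180, 193]
198 [192, 194, 195, 194, 194, 194, 194, 194, 194, 183, 169, 155, 151, 143, 140, 153, 171, 159, 13
[... 176 characters left out ...]
, 150, 147, 147, 154, 175, 192, 195, 194, 193, 194, 193, 194, 193, 193, 193, 194, 193, 193, 194]
204 [194, 193, 193, 193, 192, 194, 194, 194, 193, 194, 186, 158, 132, 137, 144, 148, 151, 151, 151, 148, 140, 146, 173, 194, 194, 193, 194, 194, 194, 193, 194, 194, 194, 192, 194, 193]
207 [184, 192, 195, 194, 194, 193, 194, 194, 195, 195, 177, 139, 132, 138, 134, 117, 114, 123, 141, 149, 140, 135, 161, 194, 194, 194, 193, 193, 194, 194, 193, 193, 194, 194, 194, 195]
210 [167, 182, 196, 195, 193, 193, 194, 195, 195, 182, 144, 92, 57, 36, 26, 23, 21, 27, 26, 29, 40, 63, 112, 157, 184, 194, 196, 195, 195, 195, 196, 194, 193, 196, 191, 175]
[[316.70572461 191.80570254]] [[317.25205656 200.70717983]]
```

Emit:
carry_out(rows=[{"translation": [0, 0, 1.2], "delta_rot": [0, 0, 0], "grip": -0.8}, {"translation": [0, 0, 2.2], "delta_rot": [0, 0, 0], "grip": -0.8}, {"translation": [0, 0, 2.5], "delta_rot": [0, 0, 0], "grip": -0.8}, {"translation": [0, 0, 2.7], "delta_rot": [0, 0, 0], "grip": -0.8}, {"translation": [0, 0, 2.7], "delta_rot": [0, 0, 0], "grip": -0.8}])

```text
t: 17.27
eef_pos: [0.5919, 0.2564, 0.1747]
eef_rot: [-0.0, 0.315, 0.949, 0.0]
force: [-0.7, 0.2, -0.2]
gripper_width: 0.0284
gripper_force: 30.0
```

```bash
python3 - <<'E'
from chk import *
print(goy((.5912,.2558,.1703),np.radians(53.2)))
E
```

```text
17.275 [0.59190688 0.2563672  0.17466057] F [-0.7  0.2 -0.2] M [ 0.03 -0.12 -0.  ] j7 0.01 w 0.028430716730204086
(array([ 0.03, -0.09,  0.45]), np.float64(0.001), 'alt', np.float64(-3.141), 'tilt', array([0., 0.]))
```

Emit:
carry_out(rows=[{"translation": [0, -0.05, 0.15], "delta_rot": [0, 0, 0], "grip": -0.8}, {"translation": [0, -0.05, 0.3], "delta_rot": [0, 0, 0], "grip": -0.8}, {"translation": [0, -0.05, 0.45], "delta_rot": [0, 0, 0], "grip": -0.8}, {"translation": [0, -0.05, 0.5], "delta_rot": [0, 0, 0], "grip": -0.8}, {"translation": [0, -0.05, 0.5], "delta_rot": [0, 0, 0], "grip": -0.8}])

```text
t: 17.95
eef_pos: [0.5916, 0.2558, 0.1696]
eef_rot: [-0.0, 0.315, 0.949, -0.0]
force: [-0.1, 0.1, 0.2]
gripper_width: 0.0283
gripper_force: 30.0
```

```bash
python3 - <<'E'
from chk import *
print(goy((.5912,.2558,.1703),np.radians(53.2)))
E
```

```text
17.95 [0.59159076 0.25582932 0.16958347] F [-0.1  0.1  0.2] M [-0.02 -0.16 -0.  ] j7 0.01 w 0.02834171745934915
(array([ 0.03, -0.03, -0.07]), np.float64(0.001), 'alt', np.float64(-3.141), 'tilt', array([0., 0.]))
```

Emit:
carry_out(rows=[{"translation": [0, 0, 0.05], "delta_rot": [0, 0, 0], "grip": -0.8}, {"translation": [0, 0, 0.1], "delta_rot": [0, 0, 0], "grip": -0.8}, {"translation": [0, 0, 0.15], "delta_rot": [0, 0, 0], "grip": -0.8}, {"translation": [0, 0, 0.15], "delta_rot": [0, 0, 0], "grip": -0.8}])

```text
t: 18.5
eef_pos: [0.5918, 0.2561, 0.1686]
eef_rot: [0.0, 0.315, 0.949, 0.0]
force: [-0.5, 0.0, 4.4]
gripper_width: 0.029
gripper_force: 30.0
```

```bash
python3 - <<'E'
from chk import *
E
```

```text
18.5 [0.59184462 0.25605574 0.16864391] F [-0.5  0.   4.4] M [-0.07 -0.05  0.01] j7 0.01 w 0.028970794050501614
```

Emit:
carry_out(rows=[{"translation": [0, 0, 0.05], "delta_rot": [0, 0, 0], "grip": -0.8}, {"translation": [0, 0, 0.06], "delta_rot": [0, 0, 0.15], "grip": -0.8}, {"translation": [0, 0, 0.07], "delta_rot": [0, 0, 0.3], "grip": -0.8}, {"translation": [0, 0, 0.08], "delta_rot": [0, 0, 0.45], "grip": -0.8}, {"translation": [0, 0, 0.1], "delta_rot": [0, 0, 0.6], "grip": -0.8}, {"translation": [0, 0, 0.11], "delta_rot": [0, 0, 0.75], "grip": -0.8}, {"translation": [0, 0, 0.12], "delta_rot": [0, 0, 0.9], "grip": -0.8}, {"translation": [0, 0, 0.12], "delta_rot": [0, 0, 0.9], "grip": -0.8}], force=40)

```text
t: 19.55
eef_pos: [0.5924, 0.2555, 0.168]
eef_rot: [0.001, 0.698, 0.716, 0.001]
force: [0.6, -1.4, 7.3]
gripper_width: 0.0283
gripper_force: 40.0
```

```bash
python3 - <<'E'
from chk import *
E
```

```text
19.55 [0.59238169 0.25553105 0.16799408] F [ 0.6 -1.4  7.3] M [-0.6  -0.09  0.07] j7 -0.79 w 0.02832488164997636
```

Emit:
carry_out(rows=[{"translation": [0, 0, 0.01], "delta_rot": [0, 0, 0.15], "grip": -0.8}, {"translation": [0, 0, 0.02], "delta_rot": [0, 0, 0.3], "grip": -0.8}, {"translation": [0, 0, 0.04], "delta_rot": [0, 0, 0.45], "grip": -0.8}, {"translation": [0, 0, 0.05], "delta_rot": [0, 0, 0.6], "grip": -0.8}, {"translation": [0, 0, 0.06], "delta_rot": [0, 0, 0.75], "grip": -0.8}, {"translation": [0, 0, 0.07], "delta_rot": [0, 0, 0.9], "grip": -0.8}, {"translation": [0, 0, 0.09], "delta_rot": [0, 0, 1.05], "grip": -0.8}, {"translation": [0, 0, 0.1], "delta_rot": [0, 0, 1.2], "grip": -0.8}, {"translation": [0, 0, 0.11], "delta_rot": [0, 0, 1.35], "grip": -0.8}, {"translation": [0, 0, 0.12], "delta_rot": [0, 0, 1.5], "grip": -0.8}, {"translation": [0, 0, 0.13], "delta_rot": [0, 0, 1.65], "grip": -0.8}, {"translation": [0, 0, 0.15], "delta_rot": [0, 0, 1.8], "grip": -0.8}, {"translation": [0, 0, 0.15], "delta_rot": [0, 0, 1.8], "grip": -0.8}])

```text
t: 21.22
eef_pos: [0.5912, 0.2555, 0.1664]
eef_rot: [0.001, 0.995, -0.101, -0.0]
force: [-3.0, -2.1, 10.0]
gripper_width: 0.0281
gripper_force: 40.0
```

```bash
python3 - <<'E'
from chk import *
print(status.read_state()["joint_pos"].round(2),goy((.5917,.2558,.165),0))
E
```

```text
21.225 [0.59116288 0.25546589 0.16636196] F [-3.  -2.1 10. ] M [-0.72  1.1   0.06] j7 -2.39 w 0.028144653853645143
[-0.28  0.52 -0.29  1.6   0.17  1.05 -2.39] (array([ 0.04, -0.04,  0.13]), np.float64(-1.771), 'alt', np.float64(1.37), 'tilt', array([-0.   , -0.001]))
```

Emit:
carry_out(rows=[{"translation": [0, 0, -0.08], "delta_rot": [0, 0, -0.06], "grip": -0.8}, {"translation": [0, 0, -0.3], "delta_rot": [0, 0, -0.06], "grip": -0.8}, {"translation": [0, 0, -0.9], "delta_rot": [0, 0, -0.06], "grip": -0.8}, {"translation": [0, 0, -0.9], "delta_rot": [0, 0, -0.24], "grip": -0.8}, {"translation": [0, 0, -0.9], "delta_rot": [0, 0, -0.42], "grip": -0.8}, {"translation": [0, 0, -0.9], "delta_rot": [0, 0, -0.6], "grip": -0.8}, {"translation": [0, 0, -0.9], "delta_rot": [0, 0, -0.78], "grip": -0.8}, {"translation": [0, 0, -0.9], "delta_rot": [0, 0, -0.96], "grip": -0.8}, {"translation": [0, 0, -0.9], "delta_rot": [0, 0, -1.14], "grip": -0.8}, {"translation": [0, 0, -0.9], "delta_rot": [0, 0, -1.32], "grip": -0.8}, {"translation": [0, 0, -0.9], "delta_rot": [0, 0, -1.5], "grip": -0.8}, {"translation": [0, 0, -0.9], "delta_rot": [0, 0, -1.68], "grip": -0.8}, {"translation": [0, 0, -0.9], "delta_rot": [0, 0, -1.86], "grip": -0.8}, {"translation": [0, 0, -0.9], "delta_rot": [0, 0, -2.04], "grip": -0.8}, {"translation": [0, 0, -0.9], "delta_rot": [0, 0, -2.22], "grip": -0.8}, {"translation": [0, 0, -0.9], "delta_rot": [0, 0, -2.4], "grip": -0.8}, {"translation": [0, 0, -0.9], "delta_rot": [0, 0, -2.58], "grip": -0.8}, {"translation": [0, 0, -0.9], "delta_rot": [0, 0, -2.76], "grip": -0.8}, {"translation": [0, 0, -0.9], "delta_rot": [0, 0, -2.94], "grip": -0.8}, {"translation": [0, 0, -0.9], "delta_rot": [0, 0, -3.0], "grip": -0.8}])

```text
t: 23.78
eef_pos: [0.5918, 0.2556, 0.1742]
eef_rot: [-0.0, 0.169, 0.986, -0.0]
force: [0.6, 0.0, -1.2]
gripper_width: 0.0278
gripper_force: 40.0
```

```bash
python3 - <<'E'
from chk import *
yaw=np.arctan2(-.101*0+T[1,1],T[0,1]); print(np.degrees(yaw),status.read_state()["joint_pos"].round(2))
L=-101.6+0; print(goy((.5917,.2558,.17),0))
E
```

```text
23.775 [0.59175611 0.25562497 0.17420828] F [ 0.6  0.  -1.2] M [ 0.06 -0.14 -0.01] j7 0.29 w 0.027771918721114612
70.54449857009857 [ 0.14  0.69 -0.97  1.56  0.6   1.21  0.29]
(array([0.01, 0.02, 0.42]), np.float64(1.233), 'alt', np.float64(-1.909), 'tilt', array([-0.001, -0.   ]))
```

Emit:
carry_out(rows=[{"translation": [0, 0, 0], "delta_rot": [0, 0, -0.15], "grip": -0.8}, {"translation": [0, 0, 0], "delta_rot": [0, 0, -0.25], "grip": -0.8}, {"translation": [0, 0, 0.3], "delta_rot": [0, 0, -0.25], "grip": -0.8}, {"translation": [0, 0, 0.6], "delta_rot": [0, 0, -0.25], "grip": -0.8}, {"translation": [0, 0, 0.8], "delta_rot": [0, 0, -0.25], "grip": -0.8}, {"translation": [0, 0, 0.92], "delta_rot": [0, 0, -0.25], "grip": -0.8}, {"translation": [0, 0, 0.92], "delta_rot": [0, 0, -0.25], "grip": -0.8}])

```text
t: 24.7
eef_pos: [0.592, 0.2565, 0.1665]
eef_rot: [0.001, 0.047, 0.999, 0.0]
force: [-0.8, -0.8, 8.2]
gripper_width: 0.0284
gripper_force: 40.0
```

```bash
python3 - <<'E'
from chk import *
E
```

```text
24.7 [0.59199303 0.25647672 0.166466  ] F [-0.8 -0.8  8.2] M [-0.05  0.16  0.01] j7 0.5 w 0.028387297405793793
```

Emit:
carry_out(rows=[{"translation": [0, 0, 0.0], "delta_rot": [0, 0, 0.15], "grip": -0.8}, {"translation": [0, 0, 0.01], "delta_rot": [0, 0, 0.3], "grip": -0.8}, {"translation": [0, 0, 0.02], "delta_rot": [0, 0, 0.45], "grip": -0.8}, {"translation": [0, 0, 0.03], "delta_rot": [0, 0, 0.6], "grip": -0.8}, {"translation": [0, 0, 0.05], "delta_rot": [0, 0, 0.75], "grip": -0.8}, {"translation": [0, 0, 0.06], "delta_rot": [0, 0, 0.9], "grip": -0.8}, {"translation": [0, 0, 0.07], "delta_rot": [0, 0, 1.05], "grip": -0.8}, {"translation": [0, 0, 0.08], "delta_rot": [0, 0, 1.2], "grip": -0.8}, {"translation": [0, 0, 0.1], "delta_rot": [0, 0, 1.35], "grip": -0.8}, {"translation": [0, 0, 0.11], "delta_rot": [0, 0, 1.5], "grip": -0.8}, {"translation": [0, 0, 0.12], "delta_rot": [0, 0, 1.65], "grip": -0.8}, {"translation": [0, 0, 0.13], "delta_rot": [0, 0, 1.8], "grip": -0.8}, {"translation": [0, 0, 0.14], "delta_rot": [0, 0, 1.95], "grip": -0.8}, {"translation": [0, 0, 0.15], "delta_rot": [0, 0, 2.1], "grip": -0.8}, {"translation": [0, 0, 0.17], "delta_rot": [0, 0, 2.25], "grip": -0.8}, {"translation": [0, 0, 0.18], "delta_rot": [0, 0, 2.4], "grip": -0.8}, {"translation": [0, 0, 0.19], "delta_rot": [0, 0, 2.55], "grip": -0.8}, {"translation": [0, 0, 0.2], "delta_rot": [0, 0, 2.7], "grip": -0.8}, {"translation": [0, 0, 0.21], "delta_rot": [0, 0, 2.85], "grip": -0.8}, {"translation": [0, 0, 0.21], "delta_rot": [0, 0, 2.85], "grip": -0.8}])

```text
t: 27.25
eef_pos: [0.5917, 0.2551, 0.1642]
eef_rot: [0.001, 0.995, 0.098, 0.0]
force: [-1.8, -2.7, 7.7]
gripper_width: 0.0284
gripper_force: 40.0
```

```bash
python3 - <<'E'
from chk import *
print(np.degrees(np.arctan2(T[1,1],T[0,1])),goy((.5917,.2558,.165),0))
E
```

```text
27.25 [0.59173129 0.25507851 0.16424879] F [-1.8 -2.7  7.7] M [-0.97  0.61  0.09] j7 -2.03 w 0.028427447784939146
-78.77119557346317 (array([ 0.01, -0.07, -0.07]), np.float64(-1.373), 'alt', np.float64(1.768), 'tilt', array([ 0.001, -0.001]))
```

Emit:
carry_out(rows=[{"translation": [0, 0, -0.08], "delta_rot": [0, 0, -0.06], "grip": -0.8}, {"translation": [0, 0, -0.3], "delta_rot": [0, 0, -0.06], "grip": -0.8}, {"translation": [0, 0, -0.9], "delta_rot": [0, 0, -0.06], "grip": -0.8}, {"translation": [0, 0, -0.9], "delta_rot": [0, 0, -0.24], "grip": -0.8}, {"translation": [0, 0, -0.9], "delta_rot": [0, 0, -0.42], "grip": -0.8}, {"translation": [0, 0, -0.9], "delta_rot": [0, 0, -0.6], "grip": -0.8}, {"translation": [0, 0, -0.9], "delta_rot": [0, 0, -0.78], "grip": -0.8}, {"translation": [0, 0, -0.9], "delta_rot": [0, 0, -0.96], "grip": -0.8}, {"translation": [0, 0, -0.9], "delta_rot": [0, 0, -1.14], "grip": -0.8}, {"translation": [0, 0, -0.9], "delta_rot": [0, 0, -1.32], "grip": -0.8}, {"translation": [0, 0, -0.9], "delta_rot": [0, 0, -1.5], "grip": -0.8}, {"translation": [0, 0, -0.9], "delta_rot": [0, 0, -1.68], "grip": -0.8}, {"translation": [0, 0, -0.9], "delta_rot": [0, 0, -1.86], "grip": -0.8}, {"translation": [0, 0, -0.9], "delta_rot": [0, 0, -2.04], "grip": -0.8}, {"translation": [0, 0, -0.9], "delta_rot": [0, 0, -2.22], "grip": -0.8}, {"translation": [0, 0, -0.9], "delta_rot": [0, 0, -2.4], "grip": -0.8}, {"translation": [0, 0, -0.9], "delta_rot": [0, 0, -2.58], "grip": -0.8}, {"translation": [0, 0, -0.9], "delta_rot": [0, 0, -2.76], "grip": -0.8}, {"translation": [0, 0, -0.9], "delta_rot": [0, 0, -2.94], "grip": -0.8}, {"translation": [0, 0, -0.9], "delta_rot": [0, 0, -3.0], "grip": -0.8}])

```text
t: 29.8
eef_pos: [0.5916, 0.256, 0.1721]
eef_rot: [-0.0, -0.03, 1.0, 0.0]
force: [-0.5, -1.1, -0.1]
gripper_width: 0.0282
gripper_force: 40.0
```

Emit:
carry_out(rows=[{"translation": [0, 0, 0], "delta_rot": [0, 0, -0.15], "grip": -0.8}, {"translation": [0, 0, 0], "delta_rot": [0, 0, -0.25], "grip": -0.8}, {"translation": [0, 0, 0.3], "delta_rot": [0, 0, -0.25], "grip": -0.8}, {"translation": [0, 0, 0.6], "delta_rot": [0, 0, -0.25], "grip": -0.8}, {"translation": [0, 0, 0.8], "delta_rot": [0, 0, -0.25], "grip": -0.8}, {"translation": [0, 0, 0.92], "delta_rot": [0, 0, -0.25], "grip": -0.8}, {"translation": [0, 0, 0.92], "delta_rot": [0, 0, -0.25], "grip": -0.8}])

```text
t: 30.68
eef_pos: [0.5919, 0.2566, 0.1643]
eef_rot: [0.001, -0.153, 0.988, 0.0]
force: [-0.6, -0.7, 7.8]
gripper_width: 0.0281
gripper_force: 40.0
```

```bash
python3 - <<'E'
from chk import *
print(np.degrees(np.arctan2(T[1,1],T[0,1])),goy((.5917,.2558,.165),0))
E
```

```text
30.675 [0.59190167 0.25663148 0.16431487] F [-0.6 -0.7  7.8] M [0.06 0.3  0.04] j7 0.86 w 0.028121107548194024
107.61490344804862 (array([ 0.04, -0.07, -0.07]), np.float64(1.878), 'alt', np.float64(-1.263), 'tilt', array([0.002, 0.001]))
```

Emit:
carry_out(rows=[{"translation": [0, 0, 0.0], "delta_rot": [0, 0, 0.13], "grip": -0.8}, {"translation": [0, 0, 0.01], "delta_rot": [0, 0, 0.26], "grip": -0.8}, {"translation": [0, 0, 0.02], "delta_rot": [0, 0, 0.39], "grip": -0.8}, {"translation": [0, 0, 0.03], "delta_rot": [0, 0, 0.52], "grip": -0.8}, {"translation": [0, 0, 0.04], "delta_rot": [0, 0, 0.65], "grip": -0.8}, {"translation": [0, 0, 0.05], "delta_rot": [0, 0, 0.78], "grip": -0.8}, {"translation": [0, 0, 0.06], "delta_rot": [0, 0, 0.91], "grip": -0.8}, {"translation": [0, 0, 0.07], "delta_rot": [0, 0, 1.04], "grip": -0.8}, {"translation": [0, 0, 0.08], "delta_rot": [0, 0, 1.17], "grip": -0.8}, {"translation": [0, 0, 0.09], "delta_rot": [0, 0, 1.3], "grip": -0.8}, {"translation": [0, 0, 0.09], "delta_rot": [0, 0, 1.3], "grip": -0.8}], force=40)

```text
t: 32.1
eef_pos: [0.5929, 0.2559, 0.1635]
eef_rot: [0.002, 0.477, 0.879, 0.001]
force: [1.1, -1.4, 6.8]
gripper_width: 0.0286
gripper_force: 40.0
```

```bash
python3 - <<'E'
from chk import *
print(np.degrees(np.arctan2(T[1,1],T[0,1])))
E
```

```text
32.1 [0.59286135 0.2559257  0.16350473] F [ 1.1 -1.4  6.8] M [-0.29 -0.49  0.08] j7 -0.3 w 0.028563325843791426
32.99770906857765
```

Emit:
carry_out(rows=[{"translation": [0, 0, 0.01], "delta_rot": [0, 0, 0.1], "grip": -0.8}, {"translation": [0, 0, 0.02], "delta_rot": [0, 0, 0.2], "grip": -0.8}, {"translation": [0, 0, 0.03], "delta_rot": [0, 0, 0.3], "grip": -0.8}, {"translation": [0, 0, 0.04], "delta_rot": [0, 0, 0.4], "grip": -0.8}, {"translation": [0, 0, 0.04], "delta_rot": [0, 0, 0.5], "grip": -0.8}, {"translation": [0, 0, 0.04], "delta_rot": [0, 0, 0.5], "grip": -0.8}])

```text
t: 32.9
eef_pos: [0.5928, 0.2556, 0.1631]
eef_rot: [0.001, 0.68, 0.734, 0.001]
force: [0.8, -1.6, 6.2]
gripper_width: 0.0285
gripper_force: 40.0
```

```bash
python3 - <<'E'
from chk import *
print(np.degrees(np.arctan2(T[1,1],T[0,1])))
E
```

```text
32.9 [0.59283913 0.25556806 0.16309743] F [ 0.8 -1.6  6.2] M [-0.6  -0.28  0.11] j7 -0.74 w 0.028516756670177702
4.369740767227876
```

Emit:
carry_out(rows=[{"translation": [0, 0, 0.02], "delta_rot": [0, 0, 0.08], "grip": -0.8}, {"translation": [0, 0, 0.02], "delta_rot": [0, 0, 0.16], "grip": -0.8}, {"translation": [0, 0, 0.02], "delta_rot": [0, 0, 0.24], "grip": -0.8}, {"translation": [0, 0, 0.02], "delta_rot": [0, 0, 0.3], "grip": -0.8}, {"translation": [0, 0, 0.02], "delta_rot": [0, 0, 0.3], "grip": -0.8}])

```text
t: 33.58
eef_pos: [0.5933, 0.2551, 0.1631]
eef_rot: [0.002, 0.781, 0.624, 0.001]
force: [1.8, -2.6, 6.8]
gripper_width: 0.0285
gripper_force: 40.0
```

```bash
python3 - <<'E'
from chk import *
print(np.degrees(np.arctan2(T[1,1],T[0,1])))
E
```

```text
33.575 [0.59326412 0.255077   0.16307333] F [ 1.8 -2.6  6.8] M [-1.02 -0.57  0.16] j7 -1.01 w 0.028454356831384572
-12.795131064014088
```

Emit:
carry_out(rows=[{"translation": [0, 0, 0.03], "delta_rot": [0, 0, 0.1], "grip": -0.8}, {"translation": [0, 0, 0.03], "delta_rot": [0, 0, 0.2], "grip": -0.8}, {"translation": [0, 0, 0.03], "delta_rot": [0, 0, 0.2], "grip": -0.8}])

```text
t: 34.0
eef_pos: [0.5936, 0.2548, 0.163]
eef_rot: [0.002, 0.84, 0.542, 0.002]
force: [1.5, -2.9, 7.9]
gripper_width: 0.0282
gripper_force: 40.0
```

```bash
python3 - <<'E'
from chk import *
print(np.degrees(np.arctan2(T[1,1],T[0,1])))
E
```

```text
34.0 [0.59359274 0.2547586  0.16297887] F [ 1.5 -2.9  7.9] M [-1.23 -0.65  0.2 ] j7 -1.18 w 0.028228233711110374
-24.29836143497449
```

Emit:
carry_out(rows=[{"translation": [0, 0, -0.03], "delta_rot": [0, 0, -0.15], "grip": -0.8}, {"translation": [0, 0, -0.05], "delta_rot": [0, 0, -0.3], "grip": -0.8}, {"translation": [0, 0, -0.08], "delta_rot": [0, 0, -0.45], "grip": -0.8}, {"translation": [0, 0, -0.1], "delta_rot": [0, 0, -0.55], "grip": -0.8}, {"translation": [0, 0, -0.5], "delta_rot": [0, 0, -0.55], "grip": -0.8}, {"translation": [0, 0, -1.2], "delta_rot": [0, 0, -0.55], "grip": -0.8}, {"translation": [0, 0, -4], "delta_rot": [0, 0, -0.55], "grip": -0.8}, {"translation": [0, 0, -9], "delta_rot": [0, 0, -0.55], "grip": -0.8}, {"translation": [0, 0, -11], "delta_rot": [0, 0, -0.55], "grip": -0.8}, {"translation": [0, 0, -11], "delta_rot": [0, 0, -0.55], "grip": -0.8}])

```text
t: 35.3
eef_pos: [0.5917, 0.2564, 0.2722]
eef_rot: [0.0, 0.66, 0.751, 0.001]
force: [-0.3, 0.1, -1.9]
gripper_width: 0.0282
gripper_force: 40.0
```

```bash
python3 - <<'E'
from chk import *
o=T[:3,3]; print(proj(C,[o+T[:3,2]*.1076]))
for r in range(188,214,2): print(r,g[r,300:336].tolist())
for y in (67.5,): print(goy((.6433,-.131,.275),np.radians(y)))
E
```

```text
35.3 [0.59172135 0.25639675 0.27224977] F [-0.3  0.1 -1.9] M [-0.01 -0.11 -0.04] j7 -0.64 w 0.028244790823933715
[[317.39136302 200.57132895]]
188 [173, 170, 170, 168, 168, 169, 169, 171, 167, 166, 170, 169, 170, 172, 170, 169, 168, 169, 169, 171, 170, 171, 171, 170, 170, 170, 171, 171, 172, 171, 171, 171, 172, 171, 171, 170]
190 [158, 170, 167, 180, 172, 172, 169, 169, 169, 167, 171, 169, 169, 168, 170, 170, 171, 170, 169, 170, 169, 168, 170, 170, 172, 171, 171, 169, 171, 171, 170, 172, 171, 170, 170, 175]
192 [127, 121, 131, 140, 148, 158, 163, 178, 174, 170, 169, 169, 171, 169, 170, 170, 170, 170, 168, 170, 170, 169, 170, 171, 170, 171, 169, 171, 171, 170, 169, 170, 171, 171, 163, 148]
194 [170, 168, 160, 150, 134, 120, 117, 126, 143, 162, 160, 175, 172, 171, 170, 169, 168, 171, 169, 170, 170, 169, 170, 169, 171, 170, 171, 169, 171, 170, 169, 171, 173, 162, 123, 112]
196 [168, 171, 172, 172, 172, 170, 165, 160, 143, 131, 120, 114, 129, 153, 155, 153, 134, 140, 163, 169, 169, 171, 169, 169, 171, 171, 170, 170, 170, 172, 172, 175, 162, 123, 111, 141]
198 [169, 165, 164, 165, 169, 16
[... 824 characters left out ...]
63, 170, 169, 171, 171, 170, 171, 170, 168, 169, 170, 169, 169, 171]
208 [248, 253, 254, 253, 251, 251, 251, 249, 250, 255, 253, 192, 125, 114, 95, 68, 54, 59, 84, 106, 126, 147, 167, 180, 170, 166, 162, 165, 168, 172, 184, 190, 187, 186, 183, 176]
210 [221, 222, 225, 235, 241, 249, 254, 255, 255, 250, 199, 116, 55, 31, 24, 22, 21, 22, 22, 25, 38, 75, 153, 228, 249, 248, 236, 214, 181, 173, 177, 181, 187, 188, 184, 170]
212 [222, 221, 222, 223, 222, 223, 214, 191, 176, 115, 47, 23, 23, 21, 24, 23, 23, 19, 18, 18, 17, 19, 21, 45, 104, 182, 236, 252, 255, 253, 245, 233, 209, 179, 164, 158]
(array([-39.03,   0.2 ,  -0.43]), np.float64(-1.05), 'alt', np.float64(2.092), 'tilt', array([-0., -0.]))
```

Emit:
carry_out(rows=[{"translation": [-6, 0, -0.5], "delta_rot": [0, 0, -1.05], "grip": -0.8}, {"translation": [-39, 0.2, -0.5], "delta_rot": [0, 0, -1.05], "grip": -0.8}, {"translation": [-39, 0.2, -0.5], "delta_rot": [0, 0, -1.05], "grip": -0.8}, {"translation": [-39, 0.2, -0.5], "delta_rot": [0, 0, -1.05], "grip": -0.8}, {"translation": [-39, 0.2, -0.5], "delta_rot": [0, 0, -1.05], "grip": -0.8}, {"translation": [-39, 0.2, -0.5], "delta_rot": [0, 0, -1.05], "grip": -0.8}, {"translation": [-39, 0.2, -0.5], "delta_rot": [0, 0, -1.05], "grip": -0.8}, {"translation": [-39, 0.2, -0.5], "delta_rot": [0, 0, -1.05], "grip": -0.8}, {"translation": [-39, 0.2, -0.5], "delta_rot": [0, 0, -1.05], "grip": -0.8}, {"translation": [-39, 0.2, -0.5], "delta_rot": [0, 0, -1.05], "grip": -0.8}, {"translation": [-39, 0.2, -0.5], "delta_rot": [0, 0, -1.05], "grip": -0.8}, {"translation": [-39, 0.2, -0.5], "delta_rot": [0, 0, -1.05], "grip": -0.8}])

```text
t: 36.85
eef_pos: [0.6438, -0.13, 0.2764]
eef_rot: [0.0, 0.194, 0.981, -0.0]
force: [-0.2, 0.5, -0.9]
gripper_width: 0.0284
gripper_force: 40.0
```

```bash
python3 - <<'E'
from chk import *
print(goy((.6433,-.1305,.117),np.radians(67.5)))
h=cv2.imread("pics/w_last.png")
# stand foot/tube centre in this view: dark grey vs teal, near projected
hs=cv2.cvtColor(h,cv2.COLOR_BGR2HSV); u,v=proj(C,[[.6433,-.1305,0]])[0]; print(u,v, proj(C,[[.6433,-.1305,.07]]))
for r in (150,160,170,180,190): print(r,hs[r,int(u)-34:int(u)+35:3,1].tolist())
E
```

```text
36.85 [ 0.64381325 -0.12999673  0.27635557] F [-0.2  0.5 -0.9] M [ 0.01 -0.14 -0.  ] j7 0.94 w 0.028373396407110292
(array([ 0.04, -0.04, 15.93]), np.float64(0.001), 'alt', np.float64(-3.14), 'tilt', array([ 0., -0.]))
316.70907413436186 168.62840555527697 [[316.6433112  178.38939505]]
150 [169, 177, 171, 175, 188, 185, 84, 16, 18, 13, 13, 16, 16, 13, 16, 13, 8, 122, 182, 177, 180, 179, 174]
160 [174, 171, 183, 179, 30, 14, 16, 16, 16, 16, 15, 17, 22, 17, 16, 16, 14, 19, 14, 49, 185, 177, 174]
170 [159, 167, 165, 143, 15, 19, 11, 14, 19, 11, 14, 17, 14, 16, 18, 10, 16, 17, 14, 12, 186, 181, 184]
180 [164, 164, 162, 170, 167, 16, 16, 20, 16, 16, 22, 18, 19, 16, 17, 15, 14, 11, 18, 179, 177, 176, 178]
190 [143, 160, 157, 167, 168, 172, 176, 175, 65, 13, 14, 16, 10, 13, 13, 82, 182, 193, 173, 184, 185, 176, 177]
```

Emit:
carry_out(rows=[{"translation": [0, 0, 5], "delta_rot": [0, 0, 0], "grip": -0.8}, {"translation": [0, 0, 8.5], "delta_rot": [0, 0, 0], "grip": -0.8}, {"translation": [0, 0, 10.5], "delta_rot": [0, 0, 0], "grip": -0.8}, {"translation": [0, 0, 12.5], "delta_rot": [0, 0, 0], "grip": -0.8}, {"translation": [0, 0, 14.5], "delta_rot": [0, 0, 0], "grip": -0.8}, {"translation": [0, 0, 15.6], "delta_rot": [0, 0, 0], "grip": -0.8}, {"translation": [0, 0, 15.8], "delta_rot": [0, 0, 0], "grip": -0.8}, {"translation": [0, 0, 15.8], "delta_rot": [0, 0, 0], "grip": -0.8}])

```text
t: 37.9
eef_pos: [0.6442, -0.1306, 0.1187]
eef_rot: [0.0, 0.195, 0.981, 0.0]
force: [-0.2, -0.2, -0.2]
gripper_width: 0.0284
gripper_force: 40.0
```

```bash
python3 - <<'E'
from chk import *
E
```

```text
37.9 [ 0.6441583  -0.13057046  0.11868343] F [-0.2 -0.2 -0.2] M [ 0.06 -0.14 -0.02] j7 0.85 w 0.02836364648154666
```

Emit:
carry_out(rows=[{"translation": [0, 0, 0.15], "delta_rot": [0, 0, 0], "grip": -0.8}, {"translation": [0, 0, 0.3], "delta_rot": [0, 0, 0], "grip": -0.8}, {"translation": [0, 0, 0.35], "delta_rot": [0, 0, 0], "grip": -0.8}, {"translation": [0, 0, 0.35], "delta_rot": [0, 0, 0], "grip": -0.8}])

```text
t: 38.45
eef_pos: [0.6442, -0.1307, 0.1154]
eef_rot: [0.001, 0.195, 0.981, -0.0]
force: [-1.0, -0.5, 5.2]
gripper_width: 0.0287
gripper_force: 40.0
```

```bash
python3 - <<'E'
from chk import *
E
```

```text
38.45 [ 0.64418419 -0.13073743  0.11544585] F [-1.  -0.5  5.2] M [-0.08  0.16 -0.06] j7 0.85 w 0.028650872976064234
```

Emit:
carry_out(rows=[{"translation": [0, 0, -0.05], "delta_rot": [0, 0, 0], "grip": -0.8}, {"translation": [0, 0, -0.05], "delta_rot": [0, 0, 0], "grip": 0.1}, {"translation": [0, 0, -0.05], "delta_rot": [0, 0, 0], "grip": 0.1}, {"translation": [0, 0, -0.05], "delta_rot": [0, 0, 0], "grip": 0.1}, {"translation": [0, 0, -3], "delta_rot": [0, 0, 0], "grip": 0.1}, {"translation": [0, 0, -8], "delta_rot": [0, 0, 0], "grip": 0.1}, {"translation": [0, 0, -14], "delta_rot": [0, 0, 0], "grip": 0.1}, {"translation": [0, 0, -18], "delta_rot": [0, 0, 0], "grip": 0.1}, {"translation": [0, 0, -18], "delta_rot": [0, 0, 0], "grip": 0.1}])

```text
t: 39.62
eef_pos: [0.6452, -0.1301, 0.2984]
eef_rot: [0.003, 0.195, 0.981, 0.0]
force: [-0.8, -0.3, -0.1]
gripper_width: 0.0484
gripper_force: 0.0
```

```bash
python3 - <<'E'
from chk import *
gg=g; 
# handle silhouette centre per row near driver
for zz in (.152,.11,.075,.0): print(zz,proj(C,[[.6438,-.1308,zz]]).round(1))
m=(g<34); 
for r in range(165,222,6):
    i=np.where(m[r,290:345])[0]; print(r,(290+i.min(),290+i.max()) if len(i) else None)
print(s["joint_pos"].round(2))
# plan: view the board from above
print(goy((.45,.34,.28),np.radians(90)),goy((.45,.34,.28),np.radians(0)))
E
```

```text
39.625 [ 0.64516206 -0.13010618  0.29836469] F [-0.8 -0.3 -0.1] M [ 0.   -0.13 -0.  ] j7 0.95 w 0.048430599417053986
0.152 [[315.9 188.8]]
0.11 [[315.9 180.1]]
0.075 [[316.  174.3]]
0.0 [[316.1 164.7]]
165 (np.int64(316), np.int64(321))
171 (np.int64(310), np.int64(328))
177 (np.int64(310), np.int64(332))
183 (np.int64(311), np.int64(312))
189 None
195 None
201 None
207 None
213 None
219 None
[ 0.7   0.58 -0.94  1.38  0.47  1.41  0.95]
(array([35.92, 36.07,  1.51]), np.float64(-0.392), 'alt', np.float64(2.75), 'tilt', array([ 0.002, -0.001])) (array([35.92, 36.07,  1.51]), np.float64(1.179), 'alt', np.float64(-1.963), 'tilt', array([ 0.002, -0.001]))
```

Emit:
carry_out(rows=[{"translation": [35.5, 36, 1], "delta_rot": [0, 0, -0.392], "grip": 0.1}, {"translation": [35.5, 36, 1], "delta_rot": [0, 0, -0.392], "grip": 0.1}, {"translation": [35.5, 36, 1], "delta_rot": [0, 0, -0.392], "grip": 0.1}, {"translation": [35.5, 36, 1], "delta_rot": [0, 0, -0.392], "grip": 0.1}, {"translation": [35.5, 36, 1], "delta_rot": [0, 0, -0.392], "grip": 0.1}, {"translation": [35.5, 36, 1], "delta_rot": [0, 0, -0.392], "grip": 0.1}, {"translation": [35.5, 36, 1], "delta_rot": [0, 0, -0.392], "grip": 0.1}, {"translation": [35.5, 36, 1], "delta_rot": [0, 0, -0.392], "grip": 0.1}, {"translation": [35.5, 36, 1], "delta_rot": [0, 0, -0.392], "grip": 0.1}, {"translation": [35.5, 36, 1], "delta_rot": [0, 0, -0.392], "grip": 0.1}, {"translation": [35.5, 36, 1], "delta_rot": [0, 0, -0.392], "grip": 0.1}])

```text
t: 41.05
eef_pos: [0.4543, 0.3356, 0.2838]
eef_rot: [-0.0, 0.001, 1.0, -0.001]
force: [0.2, -1.2, -0.5]
gripper_width: 0.0481
gripper_force: 0.0
```

```bash
cat > cubes.py <<'E'
from chk import *
hs=cv2.cvtColor(w,cv2.COLOR_RGB2HSV)
def find():
    m=((hs[...,1]<95)&(hs[...,2]>95)).astype(np.uint8)*255; m[235:]=0
    m=cv2.morphologyEx(m,cv2.MORPH_OPEN,np.ones((3,3)))
    for c in cv2.findContours(m,cv2.RETR_EXTERNAL,cv2.CHAIN_APPROX_NONE)[0]:
        a=cv2.contourArea(c)
        if 150<a<3000:
            q=c.reshape(-1,2).mean(0); P=plane(C,[q],.03)[0]
            r=rect(C,c,.041); col=hs[int(q[1]),int(q[0])]
            print("px",q.round(),"area",a,"pos@.03",P.round(3),"rect@top",np.round(r[0],1),np.round(r[1],1),round(r[2],1),col)
E
python3 - <<'E'
from cubes import *
print(s["joint_pos"].round(2)); find()
E
```

```text
41.05 [0.45428632 0.33562382 0.28381708] F [ 0.2 -1.2 -0.5] M [ 0.05 -0.16 -0.01] j7 0.46 w 0.04814330741029583
[ 0.07  0.48 -1.1   1.62  0.44  1.32  0.46]
px [611. 194.] area 1361.0 pos@.03 [0.486 0.78  0.03 ] rect@top [486.5 768. ] [77.6 57.5] 67.8 [ 19  60 156]
px [344. 152.] area 371.0 pos@.03 [0.427 0.373 0.03 ] rect@top [425.4 371.4] [31.1 24.5] 80.6 [ 23  26 244]
px [387. 142.] area 468.0 pos@.03 [0.413 0.431 0.03 ] rect@top [411.1 429. ] [26.7 35.2] 8.2 [ 24  26 242]
px [263. 140.] area 396.5 pos@.03 [0.41  0.262 0.03 ] rect@top [409.4 264.6] [26.7 31.7] 17.3 [ 24  38 230]
```

Three cubes on the near board: A (0.425,0.371), B (0.411,0.429), C (0.409,0.265), with sizes that match the descriptions. Starting with C.

```bash
python3 - <<'E'
from h import *
T=np.load("last_T.npy")
print(goy((.4094,.2646,.03),np.radians(17)))
b=np.load("box.npy"); ux=np.array([np.cos(b[2]),np.sin(b[2])]); uy=np.array([-ux[1],ux[0]])
for y in(.038,0,-.038): print(b[:2]+y*uy)
E
```

```text
(array([ 4.47, -7.09, 25.41]), np.float64(1.271), 'alt', np.float64(-1.871), 'tilt', array([-0.   , -0.001]))
[0.571644   0.18764317]
[0.56097866 0.15117057]
[0.55031333 0.11469797]
```

Emit:
carry_out(rows=[{"translation": [4.5, -7.1, 14], "delta_rot": [0, 0, 1.27], "grip": 0.1}, {"translation": [4.5, -7.1, 14], "delta_rot": [0, 0, 1.27], "grip": 0.1}, {"translation": [4.5, -7.1, 14], "delta_rot": [0, 0, 1.27], "grip": 0.1}, {"translation": [4.5, -7.1, 14], "delta_rot": [0, 0, 1.27], "grip": 0.1}, {"translation": [4.5, -7.1, 14], "delta_rot": [0, 0, 1.27], "grip": 0.1}, {"translation": [4.5, -7.1, 14], "delta_rot": [0, 0, 1.27], "grip": 0.1}, {"translation": [4.5, -7.1, 18], "delta_rot": [0, 0, 1.27], "grip": 0.1}, {"translation": [4.5, -7.1, 20], "delta_rot": [0, 0, 1.27], "grip": 0.1}, {"translation": [4.5, -7.1, 23], "delta_rot": [0, 0, 1.27], "grip": 0.1}, {"translation": [4.5, -7.1, 25.2], "delta_rot": [0, 0, 1.27], "grip": 0.1}, {"translation": [4.5, -7.1, 25.2], "delta_rot": [0, 0, 1.27], "grip": 0.1}, {"translation": [4.5, -7.1, 25.2], "delta_rot": [0, 0, 1.27], "grip": -0.8}, {"translation": [4.5, -7.1, 25.2], "delta_rot": [0, 0, 1.27], "grip": -0.8}, {"translation": [4.5, -7.1, 25.2], "delta_rot": [0, 0, 1.27], "grip": -0.8}, {"translation": [4.5, -7.1, 25.2], "delta_rot": [0, 0, 1.27], "grip": -0.8}, {"translation": [4.5, -7.1, 25.2], "delta_rot": [0, 0, 1.27], "grip": -0.8}, {"translation": [4.5, -7.1, 20], "delta_rot": [0, 0, 1.27], "grip": -0.8}, {"translation": [4.5, -7.1, 14], "delta_rot": [0, 0, 1.27], "grip": -0.8}, {"translation": [4.5, -7.1, 13], "delta_rot": [0, 0, 1.27], "grip": -0.8}], force=10)

```text
t: 43.48
eef_pos: [0.4095, 0.2681, 0.1581]
eef_rot: [0.001, 0.593, 0.805, 0.003]
force: [0.7, 0.2, -1.4]
gripper_width: 0.0205
gripper_force: 9.9
```

```bash
python3 - <<'E'
from h import *
s=status.read_state(); print(s["gripper_width"],s["joint_pos"].round(2))
print(goy((.5716,.1876,.022),np.radians(-16.3)))
E
```

```text
0.02052478868882786 [-0.03  0.37 -0.79  1.97  0.33  0.93 -0.68]
(array([-12.5 ,  13.01,  13.67]), np.float64(0.586), 'alt', np.float64(-2.556), 'tilt', array([0.005, 0.003]))
```

Emit:
carry_out(rows=[{"translation": [-4, 4, 0], "delta_rot": [0, 0, 0.58], "grip": -0.8}, {"translation": [-8, 8.5, 0], "delta_rot": [0, 0, 0.58], "grip": -0.8}, {"translation": [-12.5, 13, 1], "delta_rot": [0, 0, 0.58], "grip": -0.8}, {"translation": [-12.5, 13, 3], "delta_rot": [0, 0, 0.58], "grip": -0.8}, {"translation": [-12.5, 13, 4], "delta_rot": [0, 0, 0.58], "grip": -0.8}, {"translation": [-12.5, 13, 7], "delta_rot": [0, 0, 0.58], "grip": -0.8}, {"translation": [-12.5, 13, 10], "delta_rot": [0, 0, 0.58], "grip": -0.8}, {"translation": [-12.5, 13, 12.5], "delta_rot": [0, 0, 0.58], "grip": -0.8}, {"translation": [-12.5, 13, 13.5], "delta_rot": [0, 0, 0.58], "grip": -0.8}, {"translation": [-12.5, 13, 13.5], "delta_rot": [0, 0, 0.58], "grip": -0.8}, {"translation": [-12.5, 13, 13.5], "delta_rot": [0, 0, 0.58], "grip": -0.2}, {"translation": [-12.5, 13, 13.5], "delta_rot": [0, 0, 0.58], "grip": -0.2}, {"translation": [-12.5, 13, 13.3], "delta_rot": [0, 0, 0.58], "grip": -0.1}, {"translation": [-12.5, 13, 8], "delta_rot": [0, 0, 0.58], "grip": -0.1}, {"translation": [-12.5, 13, 2], "delta_rot": [0, 0, 0.58], "grip": -0.1}, {"translation": [-12.5, 13, -4], "delta_rot": [0, 0, 0.58], "grip": 0.1}, {"translation": [-12.5, 13, -8], "delta_rot": [0, 0, 0.58], "grip": 0.1}])

```text
t: 45.6
eef_pos: [0.5698, 0.1861, 0.2381]
eef_rot: [0.001, 0.799, 0.602, 0.001]
force: [0.4, 0.1, 0.6]
gripper_width: 0.0481
gripper_force: 0.0
```

```bash
python3 - <<'E'
from cubes import *
print(s["joint_pos"].round(2)); find()
print(goy((.44,.37,.26),np.radians(-10)),goy((.4254,.3714,.03),np.radians(-9.4)))
E
```

```text
45.6 [0.56979202 0.18613052 0.2380635 ] F [0.4 0.1 0.6] M [-0.04 -0.11  0.  ] j7 -0.9 w 0.048119504133891156
[ 0.05  0.43 -0.6   1.62  0.26  1.17 -0.9 ]
px [123. 128.] area 591.0 pos@.03 [0.36  0.312 0.03 ] rect@top [366.8 308.5] [ 11.4 123.4] 4.8 [ 23  73 251]
px [579.  55.] area 2052.0 pos@.03 [0.909 0.245 0.03 ] rect@top [898.3 244.3] [80.  71.1] 0.0 [103  20 116]
px [130. 102.] area 2317.5 pos@.03 [0.381 0.338 0.03 ] rect@top [391.5 340. ] [ 36.2 212.3] 3.5 [ 19  99 243]
px [603.   3.] area 298.5 pos@.03 [0.946 0.295 0.03 ] rect@top [937.5 292.6] [ 9.6 64.3] 79.0 [ 16  75 219]
px [490.  12.] area 1745.5 pos@.03 [0.808 0.316 0.03 ] rect@top [804.7 311.7] [ 28.3 127.3] 76.3 [ 18  66 124]
(array([ 13.97, -17.66,  -1.78]), np.float64(-0.104), 'alt', np.float64(3.037), 'tilt', array([0.009, 0.003])) (array([ 13.58, -19.28,  21.2 ]), np.float64(-0.115), 'alt', np.float64(3.027), 'tilt', array([0.009, 0.003]))
```

Emit:
carry_out(rows=[{"translation": [9.5, -17.8, -2], "delta_rot": [0, 0, -0.11], "grip": 0.1}, {"translation": [9.5, -17.8, -2], "delta_rot": [0, 0, -0.11], "grip": 0.1}, {"translation": [9.5, -17.8, -2], "delta_rot": [0, 0, -0.11], "grip": 0.1}, {"translation": [9.5, -17.8, -2], "delta_rot": [0, 0, -0.11], "grip": 0.1}, {"translation": [9.5, -17.8, -2], "delta_rot": [0, 0, -0.11], "grip": 0.1}, {"translation": [9.5, -17.8, -2], "delta_rot": [0, 0, -0.11], "grip": 0.1}])

```text
t: 46.4
eef_pos: [0.4259, 0.3245, 0.2542]
eef_rot: [0.0, 0.765, 0.644, -0.0]
force: [1.4, -0.5, 0.7]
gripper_width: 0.0481
gripper_force: 0.0
```

```bash
python3 - <<'E'
from cubes import *
# tighter: cheese vs board by saturation; list saturation of known points
for p in ((.4254,.3714,.041),(.411,.429,.041),(.409,.265,.03),(.43,.30,.016),(.43,.40,.016)):
    u,v=proj(C,[p])[0].round().astype(int); print(p,(u,v),hs[v,u] if 0<=v<400 and 0<=u<640 else None)
m=((hs[...,1]<60)&(hs[...,2]>95)).astype(np.uint8)*255; m[235:]=0
for c in cv2.findContours(cv2.morphologyEx(m,cv2.MORPH_OPEN,np.ones((3,3))),0,1)[0]:
    if 150<cv2.contourArea(c)<4000:
        r=rect(C,c,.041); print(cv2.boundingRect(c),np.round(r[0],1),np.round(r[1],1),round(r[2],1))
print(goy((.4254,.3714,.03),np.radians(-9.4)))
E
```

```text
46.4 [0.42586509 0.32453219 0.25418296] F [ 1.4 -0.5  0.7] M [-0.05 -0.09  0.01] j7 -1.12 w 0.04814242539001817
(0.4254, 0.3714, 0.041) (np.int64(311), np.int64(140)) [ 30   2 255]
(0.411, 0.429, 0.041) (np.int64(290), np.int64(94)) [ 26   7 255]
(0.409, 0.265, 0.03) (np.int64(313), np.int64(220)) [ 23  73 251]
(0.43, 0.3, 0.016) (np.int64(323), np.int64(190)) [ 22  77 250]
(0.43, 0.4, 0.016) (np.int64(311), np.int64(116)) [ 19 102 241]
(302, 127, 21, 26) [427.3 371.9] [30.3 24.3] 79.4
(280, 75, 25, 32) [414.1 430.3] [23.3 33.5] 11.5
(427, 20, 59, 69) [602.9 431.3] [54.8 77.8] 21.1
(493, 15, 92, 88) [708.3 410.2] [113.8 101.4] 3.5
(253, 0, 129, 38) [456.4 503.2] [ 38.7 141.9] 80.1
(array([ 4.64, -0.85, 22.41]), np.float64(-0.008), 'alt', np.float64(3.134), 'tilt', array([-0.   , -0.001]))
```

Emit:
carry_out(rows=[{"translation": [4.7, -0.8, 6], "delta_rot": [0, 0, 0], "grip": 0.1}, {"translation": [4.7, -0.8, 12], "delta_rot": [0, 0, 0], "grip": 0.1}, {"translation": [4.7, -0.8, 16], "delta_rot": [0, 0, 0], "grip": 0.1}, {"translation": [4.7, -0.8, 20], "delta_rot": [0, 0, 0], "grip": 0.1}, {"translation": [4.7, -0.8, 22.2], "delta_rot": [0, 0, 0], "grip": 0.1}, {"translation": [4.7, -0.8, 22.2], "delta_rot": [0, 0, 0], "grip": 0.1}, {"translation": [4.7, -0.8, 22.2], "delta_rot": [0, 0, 0], "grip": -0.8}, {"translation": [4.7, -0.8, 22.2], "delta_rot": [0, 0, 0], "grip": -0.8}, {"translation": [4.7, -0.8, 22.2], "delta_rot": [0, 0, 0], "grip": -0.8}, {"translation": [4.7, -0.8, 22.2], "delta_rot": [0, 0, 0], "grip": -0.8}, {"translation": [4.7, -0.8, 22.2], "delta_rot": [0, 0, 0], "grip": -0.8}, {"translation": [4.7, -0.8, 16], "delta_rot": [0, 0, 0], "grip": -0.8}, {"translation": [4.7, -0.8, 10], "delta_rot": [0, 0, 0], "grip": -0.8}, {"translation": [4.7, -0.8, 10], "delta_rot": [0, 0, 0], "grip": -0.8}])

```text
t: 48.2
eef_pos: [0.4261, 0.3761, 0.1594]
eef_rot: [0.0, 0.764, 0.645, 0.004]
force: [0.7, -0.2, -1.3]
gripper_width: 0.0233
gripper_force: 9.8
```

```bash
python3 - <<'E'
from h import *
s=status.read_state(); print(s["gripper_width"],s["gripper_force"],s["eef_pos"])
print(goy((.561,.1512,.022),np.radians(-16.3)))
E
```

```text
0.02334508494038194 9.768052749350318 [0.42605396 0.37606431 0.15937264]
(array([-19.98,  17.01,  13.7 ]), np.float64(0.115), 'alt', np.float64(-3.026), 'tilt', array([0.006, 0.005]))
```

Emit:
carry_out(rows=[{"translation": [-6, 5, 0], "delta_rot": [0, 0, 0.11], "grip": -0.8}, {"translation": [-10, 8.5, 0], "delta_rot": [0, 0, 0.11], "grip": -0.8}, {"translation": [-14, 12, 0], "delta_rot": [0, 0, 0.11], "grip": -0.8}, {"translation": [-19.5, 17, 0], "delta_rot": [0, 0, 0.11], "grip": -0.8}, {"translation": [-19.5, 17, 1], "delta_rot": [0, 0, 0.11], "grip": -0.8}, {"translation": [-19.5, 17, 4], "delta_rot": [0, 0, 0.11], "grip": -0.8}, {"translation": [-19.5, 17, 7], "delta_rot": [0, 0, 0.11], "grip": -0.8}, {"translation": [-19.5, 17, 10], "delta_rot": [0, 0, 0.11], "grip": -0.8}, {"translation": [-19.5, 17, 12.5], "delta_rot": [0, 0, 0.11], "grip": -0.8}, {"translation": [-19.5, 17, 13.5], "delta_rot": [0, 0, 0.11], "grip": -0.8}, {"translation": [-19.5, 17, 13.5], "delta_rot": [0, 0, 0.11], "grip": -0.8}, {"translation": [-19.5, 17, 13.5], "delta_rot": [0, 0, 0.11], "grip": -0.2}, {"translation": [-19.5, 17, 13.5], "delta_rot": [0, 0, 0.11], "grip": -0.2}, {"translation": [-19.5, 17, 13], "delta_rot": [0, 0, 0.11], "grip": -0.1}, {"translation": [-19.5, 17, 8], "delta_rot": [0, 0, 0.11], "grip": -0.1}, {"translation": [-19.5, 17, 2], "delta_rot": [0, 0, 0.11], "grip": -0.1}, {"translation": [-19.5, 17, -4], "delta_rot": [0, 0, 0.11], "grip": 0.1}, {"translation": [-19.5, 17, -6], "delta_rot": [0, 0, 0.11], "grip": 0.1}])

```text
t: 50.45
eef_pos: [0.5606, 0.1538, 0.2195]
eef_rot: [0.001, 0.799, 0.602, 0.003]
force: [0.2, 0.9, 0.4]
gripper_width: 0.0482
gripper_force: 0.0
```

```bash
python3 - <<'E'
from h import *
s=status.read_state(); print(s["t"],s["eef_pos"],s["joint_pos"].round(2))
print(goy((.4141,.37,.25),np.radians(11.5)))
E
```

```text
50.45 [0.56057659 0.1538261  0.21945101] [ 0.13  0.42 -0.64  1.69  0.27  1.12 -0.87]
(array([ 16.76, -20.02,  -3.11]), np.float64(-0.48), 'alt', np.float64(2.662), 'tilt', array([0.006, 0.001]))
```

Emit:
carry_out(rows=[{"translation": [16.7, -20, -3], "delta_rot": [0, 0, -0.48], "grip": 0.1}, {"translation": [16.7, -20, -3], "delta_rot": [0, 0, -0.48], "grip": 0.1}, {"translation": [16.7, -20, -3], "delta_rot": [0, 0, -0.48], "grip": 0.1}, {"translation": [16.7, -20, -3], "delta_rot": [0, 0, -0.48], "grip": 0.1}, {"translation": [16.7, -20, -3], "delta_rot": [0, 0, -0.48], "grip": 0.1}, {"translation": [16.7, -20, -3], "delta_rot": [0, 0, -0.48], "grip": 0.1}, {"translation": [16.7, -20, -3], "delta_rot": [0, 0, -0.48], "grip": 0.1}])

```text
t: 51.32
eef_pos: [0.4143, 0.3669, 0.2443]
eef_rot: [0.0, 0.634, 0.774, -0.0]
force: [0.5, -0.8, 0.1]
gripper_width: 0.0482
gripper_force: 0.0
```

```bash
python3 - <<'E'
from cubes import *
m=((hs[...,1]<60)&(hs[...,2]>95)).astype(np.uint8)*255; m[235:]=0
for c in cv2.findContours(cv2.morphologyEx(m,cv2.MORPH_OPEN,np.ones((3,3))),0,1)[0]:
    if 150<cv2.contourArea(c)<4000:
        r=rect(C,c,.039); print(cv2.boundingRect(c),np.round(r[0],1),np.round(r[1],1),round(r[2],1))
print(goy((.413,.430,.03),np.radians(11.5)),s["joint_pos"].round(2))
E
```

```text
51.325 [0.41428187 0.36685419 0.24432101] F [ 0.5 -0.8  0.1] M [-0.06 -0.12 -0.03] j7 -0.89 w 0.048155109911452575
(576, 176, 64, 59) [815.1 410.7] [107.8  82. ] 10.5
(506, 157, 104, 78) [717.  418.9] [100.4 116.7] 77.3
(457, 125, 51, 38) [595.3 456.3] [66.6 35.2] 59.8
(317, 113, 21, 28) [413.  430.5] [23.6 31.3] 11.3
(570, 55, 70, 61) [736. 542.] [92.8 72.4] 24.4
(array([ 6.25,  1.11, 21.42]), np.float64(-0.003), 'alt', np.float64(3.139), 'tilt', array([ 0.   , -0.001])) [-0.18  0.39 -0.82  1.71  0.31  1.17 -0.89]
```

Emit:
carry_out(rows=[{"translation": [6.3, 1.1, 6], "delta_rot": [0, 0, 0], "grip": 0.1}, {"translation": [6.3, 1.1, 12], "delta_rot": [0, 0, 0], "grip": 0.1}, {"translation": [6.3, 1.1, 16], "delta_rot": [0, 0, 0], "grip": 0.1}, {"translation": [6.3, 1.1, 20], "delta_rot": [0, 0, 0], "grip": 0.1}, {"translation": [6.3, 1.1, 21.3], "delta_rot": [0, 0, 0], "grip": 0.1}, {"translation": [6.3, 1.1, 21.3], "delta_rot": [0, 0, 0], "grip": 0.1}, {"translation": [6.3, 1.1, 21.3], "delta_rot": [0, 0, 0], "grip": -0.8}, {"translation": [6.3, 1.1, 21.3], "delta_rot": [0, 0, 0], "grip": -0.8}, {"translation": [6.3, 1.1, 21.3], "delta_rot": [0, 0, 0], "grip": -0.8}, {"translation": [6.3, 1.1, 21.3], "delta_rot": [0, 0, 0], "grip": -0.8}, {"translation": [6.3, 1.1, 21.3], "delta_rot": [0, 0, 0], "grip": -0.8}, {"translation": [6.3, 1.1, 15], "delta_rot": [0, 0, 0], "grip": -0.8}, {"translation": [6.3, 1.1, 9], "delta_rot": [0, 0, 0], "grip": -0.8}, {"translation": [6.3, 1.1, 9], "delta_rot": [0, 0, 0], "grip": -0.8}, {"translation": [6.3, 1.1, 9], "delta_rot": [0, 0, 0], "grip": -0.8}])

```text
t: 53.25
eef_pos: [0.4111, 0.4319, 0.1542]
eef_rot: [0.0, 0.633, 0.774, -0.0]
force: [0.5, -0.4, -1.8]
gripper_width: 0.0231
gripper_force: 9.8
```

```bash
python3 - <<'E'
from h import *
s=status.read_state(); print(s["gripper_width"],s["gripper_force"],s["eef_pos"])
print(goy((.5503,.1147,.022),np.radians(-16.3)))
E
```

```text
0.023131641698177004 9.761362644494511 [0.4111208  0.43193161 0.15419096]
(array([-33.85,   7.31,  13.25]), np.float64(0.485), 'alt', np.float64(-2.656), 'tilt', array([ 0.   , -0.001]))
```

Emit:
carry_out(rows=[{"translation": [-6, 1.3, 0], "delta_rot": [0, 0, 0.485], "grip": -0.8}, {"translation": [-12, 2.6, 0], "delta_rot": [0, 0, 0.485], "grip": -0.8}, {"translation": [-18, 3.9, 0], "delta_rot": [0, 0, 0.485], "grip": -0.8}, {"translation": [-24, 5.2, 0], "delta_rot": [0, 0, 0.485], "grip": -0.8}, {"translation": [-30, 6.5, 0], "delta_rot": [0, 0, 0.485], "grip": -0.8}, {"translation": [-33.8, 7.3, 0], "delta_rot": [0, 0, 0.485], "grip": -0.8}, {"translation": [-33.8, 7.3, 1], "delta_rot": [0, 0, 0.485], "grip": -0.8}, {"translation": [-33.8, 7.3, 5], "delta_rot": [0, 0, 0.485], "grip": -0.8}, {"translation": [-33.8, 7.3, 9], "delta_rot": [0, 0, 0.485], "grip": -0.8}, {"translation": [-33.8, 7.3, 12], "delta_rot": [0, 0, 0.485], "grip": -0.8}, {"translation": [-33.8, 7.3, 13.1], "delta_rot": [0, 0, 0.485], "grip": -0.8}, {"translation": [-33.8, 7.3, 13.1], "delta_rot": [0, 0, 0.485], "grip": -0.8}, {"translation": [-33.8, 7.3, 13.1], "delta_rot": [0, 0, 0.485], "grip": -0.2}, {"translation": [-33.8, 7.3, 13.1], "delta_rot": [0, 0, 0.485], "grip": -0.2}, {"translation": [-33.8, 7.3, 12.5], "delta_rot": [0, 0, 0.485], "grip": -0.1}, {"translation": [-33.8, 7.3, 7], "delta_rot": [0, 0, 0.485], "grip": -0.1}, {"translation": [-33.8, 7.3, 1], "delta_rot": [0, 0, 0.485], "grip": -0.1}, {"translation": [-33.8, 7.3, -5], "delta_rot": [0, 0, 0.485], "grip": 0.1}, {"translation": [-33.8, 7.3, -9], "delta_rot": [0, 0, 0.485], "grip": 0.1}])

```text
t: 55.62
eef_pos: [0.5506, 0.1163, 0.2486]
eef_rot: [0.001, 0.8, 0.6, 0.002]
force: [0.7, -0.5, 0.1]
gripper_width: 0.0481
gripper_force: 0.0
```

```bash
python3 - <<'E'
from h import *
s=status.read_state(); print(s["t"],s["eef_pos"],s["joint_pos"].round(2))
print(goy((.44,-.02,.30),np.radians(-16)),goy((.46,-.14,.27),np.radians(0)))
E
```

```text
55.625 [0.55062273 0.11625612 0.24864541] [ 0.22  0.36 -0.67  1.7   0.24  1.16 -0.8 ]
(array([-16.17,  -6.78,  -5.19]), np.float64(-0.005), 'alt', np.float64(3.137), 'tilt', array([0.004, 0.   ])) (array([-27.13,  -1.52,  -2.18]), np.float64(-0.284), 'alt', np.float64(2.858), 'tilt', array([0.004, 0.   ]))
```

Emit:
carry_out(rows=[{"translation": [-8, 0, -1], "delta_rot": [0, 0, 0], "grip": 0.1}, {"translation": [-8, 0, -1], "delta_rot": [0, 0, 0], "grip": 0.1}, {"translation": [-8, 0, -1], "delta_rot": [0, 0, 0], "grip": 0.1}])

```text
t: 56.0
eef_pos: [0.5277, 0.0375, 0.2557]
eef_rot: [0.001, 0.801, 0.599, 0.0]
force: [0.5, 0.2, 0.5]
gripper_width: 0.0483
gripper_force: 0.0
```

```bash
python3 - <<'E'
from chk import *
import shutil; shutil.copy("pics/w_last.png","pics/w_box.png"); np.save("box_T.npy",T)
hs=cv2.cvtColor(w,cv2.COLOR_RGB2HSV)
b=np.load("box.npy"); ux=np.r_[np.cos(b[2]),np.sin(b[2]),0]; uy=np.r_[-ux[1],ux[0],0]; o=np.r_[b[:2],0]
q=proj(C,[o+sx*.046*ux+sy*.063*uy+[0,0,.03] for sx,sy in((-1,-1),(1,-1),(1,1),(-1,1))]); print(q.round(0).tolist())
m=np.zeros(g.shape,np.uint8); cv2.fillConvexPoly(m,q.round().astype(np.int32),255)
ch=((hs[...,0]>15)&(hs[...,0]<35)&(hs[...,1]>12)&(hs[...,1]<110)&(m>0)).astype(np.uint8)*255
for c in cv2.findContours(cv2.morphologyEx(ch,cv2.MORPH_OPEN,np.ones((3,3))),0,1)[0]:
    if cv2.contourArea(c)>60:
        z=c.reshape(-1,2).mean(0); X=plane(C,[z],.03)[0]-o; print(z.round(),cv2.contourArea(c),"box xy",(X@ux).round(3),(X@uy).round(3))
E
```

```text
56.0 [0.52769608 0.03753666 0.25565941] F [0.5 0.2 0.5] M [-0.02 -0.03 -0.02] j7 -0.63 w 0.048278616571353766
[[280.0, 132.0], [354.0, 132.0], [356.0, 22.0], [277.0, 22.0]]
[317. 111.] 477.5 box xy 0.0 -0.038
[315.  80.] 397.0 box xy -0.003 -0.002
[290.  41.] 397.0 box xy -0.032 0.042
```

```bash
python3 - <<'E'
from h import *
print(goy((.447,-.175,.27),np.radians(0)))
E
```

```text
(array([-22.82,  -1.73,  -1.47]), np.float64(-0.285), 'alt', np.float64(2.856), 'tilt', array([ 0.001, -0.   ]))
```

Emit:
carry_out(rows=[{"translation": [-22.8, -1.7, -1.5], "delta_rot": [0, 0, -0.285], "grip": 0.1}, {"translation": [-22.8, -1.7, -1.5], "delta_rot": [0, 0, -0.285], "grip": 0.1}, {"translation": [-22.8, -1.7, -1.5], "delta_rot": [0, 0, -0.285], "grip": 0.1}, {"translation": [-22.8, -1.7, -1.5], "delta_rot": [0, 0, -0.285], "grip": 0.1}, {"translation": [-22.8, -1.7, -1.5], "delta_rot": [0, 0, -0.285], "grip": 0.1}, {"translation": [-22.8, -1.7, -1.5], "delta_rot": [0, 0, -0.285], "grip": 0.1}, {"translation": [-22.8, -1.7, -1.5], "delta_rot": [0, 0, -0.285], "grip": 0.1}])

```text
t: 56.92
eef_pos: [0.4484, -0.1729, 0.2696]
eef_rot: [-0.0, 0.705, 0.709, 0.0]
force: [-0.2, 0.3, 1.8]
gripper_width: 0.0482
gripper_force: 0.0
```

```bash
python3 - <<'E'
from chk import *
import shutil; shutil.copy("pics/w_last.png","pics/w_lid2.png"); np.save("lid2_T.npy",T)
def run(nm,Tn):
    im=cv2.imread(f"pics/{nm}.png"); C=cam("wrist",np.load(Tn)); hs=cv2.cvtColor(im,cv2.COLOR_BGR2HSV)
    m=((hs[...,2]>185)&(hs[...,1]<50)).astype(np.uint8)*255; m[250:]=0
    m=cv2.morphologyEx(cv2.morphologyEx(m,cv2.MORPH_CLOSE,np.ones((15,15))),cv2.MORPH_OPEN,np.ones((9,9)))
    for c in cv2.findContours(m,0,1)[0]:
        if cv2.contourArea(c)>3000: r=rect(C,c,.012); print(nm,cv2.boundingRect(c),np.round(r[0],1),np.round(r[1],1),round(r[2],2))
    u,v=proj(C,[[.446,-.155,.0425]])[0]; print("pred px",u,v)
    gm=((hs[...,2]<165)&(hs[...,1]<60)).astype(np.uint8)*255
    gm[:int(v)-25]=0;gm[int(v)+25:]=0;gm[:,:int(u)-60]=0;gm[:,int(u)+60:]=0
    for c in cv2.findContours(cv2.morphologyEx(gm,cv2.MORPH_OPEN,np.ones((3,3))),0,1)[0]:
        if cv2.contourArea(c)>150: r=rect(C,c,.0425); print("grey",cv2.boundingRect(c),np.round(r[0],1),np.round(r[1],1),round(r[2],2))
run("w_lid","lid_T.npy"); run("w_lid2","lid2_T.npy")
E
```

```text
56.925 [ 0.44841422 -0.17285344  0.26959786] F [-0.2  0.3  1.8] M [-0.03 -0.12  0.02] j7 0.16 w 0.04816860485784607
w_lid (266, 109, 110, 113) [ 433.3 -159. ] [157.2 149.3] 1.67
w_lid (0, 9, 128, 123) [571.  197.3] [179.9 131.7] 73.7
w_lid (413, 0, 227, 250) [ 477.3 -474.1] [362.1 369.2] 2.61
pred px 319.2363181701462 162.66310904129904
grey (297, 154, 50, 13) [ 448.9 -158. ] [63.6 15.6] 88.77
w_lid2 (274, 105, 89, 108) [ 448.3 -158.5] [125.4 149.2] 1.63
w_lid2 (493, 0, 87, 178) [751.5 -54.4] [103.8 243.8] 16.31
w_lid2 (0, 0, 228, 249) [  85.4 -166.3] [394.8 329.6] 35.15
pred px 315.5925378470737 161.78894203088154
grey (311, 138, 16, 48) [ 449.9 -155.2] [19.1 61.3] 0.69
```

```bash
python3 - <<'E'
from h import *
print(goy((.4492,-.1575,.0275),np.radians(1.3)))
E
```

```text
(array([ 1.55,  0.1 , 24.21]), np.float64(-0.018), 'alt', np.float64(3.123), 'tilt', array([0.   , 0.001]))
```

Emit:
carry_out(rows=[{"translation": [1.5, 0, 6], "delta_rot": [0, 0, -0.018], "grip": 0.1}, {"translation": [1.5, 0, 12], "delta_rot": [0, 0, -0.018], "grip": 0.1}, {"translation": [1.5, 0, 17], "delta_rot": [0, 0, -0.018], "grip": 0.1}, {"translation": [1.5, 0, 21], "delta_rot": [0, 0, -0.018], "grip": 0.1}, {"translation": [1.5, 0, 24], "delta_rot": [0, 0, -0.018], "grip": 0.1}, {"translation": [1.5, 0, 24.2], "delta_rot": [0, 0, -0.018], "grip": 0.1}, {"translation": [1.5, 0, 24.2], "delta_rot": [0, 0, -0.018], "grip": 0.1}, {"translation": [1.5, 0, 24.2], "delta_rot": [0, 0, -0.018], "grip": -0.8}, {"translation": [1.5, 0, 24.2], "delta_rot": [0, 0, -0.018], "grip": -0.8}, {"translation": [1.5, 0, 24.2], "delta_rot": [0, 0, -0.018], "grip": -0.8}, {"translation": [1.5, 0, 24.2], "delta_rot": [0, 0, -0.018], "grip": -0.8}, {"translation": [1.5, 0, 24.2], "delta_rot": [0, 0, -0.018], "grip": -0.8}, {"translation": [1.5, 0, 24.2], "delta_rot": [0, 0, -0.018], "grip": -0.8}], force=40)

```text
t: 58.6
eef_pos: [0.4489, -0.1603, 0.0286]
eef_rot: [0.001, 0.7, 0.714, 0.001]
force: [1.2, -0.2, 7.0]
gripper_width: 0.0219
gripper_force: 40.0
```

```bash
python3 - <<'E'
from chk import *
np.save("lidg_T.npy",T)
E
```

```text
58.6 [ 0.4488664  -0.16034066  0.0285863 ] F [ 1.2 -0.2  7. ] M [-0.07 -0.43  0.08] j7 -0.12 w 0.02193485843791598
```

```bash
python3 - <<'E'
from h import *
b=np.load("box.npy"); print(goy((b[0],b[1],.19),b[2]))
E
```

```text
(array([ 30.92,  11.85, -16.14]), np.float64(0.304), 'alt', np.float64(-2.838), 'tilt', array([ 0.003, -0.001]))
```

Emit:
carry_out(rows=[{"translation": [0, 0, -1], "delta_rot": [0, 0, 0], "grip": -0.8}, {"translation": [0, 0, -4], "delta_rot": [0, 0, 0], "grip": -0.8}, {"translation": [0, 0, -8], "delta_rot": [0, 0, 0], "grip": -0.8}, {"translation": [0, 0, -13], "delta_rot": [0, 0, 0], "grip": -0.8}, {"translation": [0, 0, -16], "delta_rot": [0, 0, 0], "grip": -0.8}, {"translation": [0, 0, -16], "delta_rot": [0, 0, 0], "grip": -0.8}, {"translation": [0, 0, -16], "delta_rot": [0, 0, 0], "grip": -0.8}])

```text
t: 59.52
eef_pos: [0.4463, -0.16, 0.1865]
eef_rot: [-0.001, 0.7, 0.714, -0.001]
force: [0.8, -0.8, -3.5]
gripper_width: 0.0218
gripper_force: 40.0
```

```bash
python3 - <<'E'
from chk import *
import shutil; shutil.copy("pics/w_last.png","pics/w_lidh.png"); np.save("lidh_T.npy",T)
inv=np.linalg.inv(T); zt=T[2,3]-.0155
loc=lambda px:((inv[:3,:3]@plane(C,px,zt).T).T+inv[:3,3])*1000
for p in ([[75,-59,15.5],[75,59,15.5],[0,-59,15.5],[0,59,15.5]]): print(p,proj(C,[T[:3,:3]@(np.array(p)/1000)+T[:3,3]]).round(1))
def ed(prof,off,th=20):
    d=np.gradient(cv2.GaussianBlur(prof.astype(float).reshape(1,-1),(3,1),0).ravel()); return [(i+off,int(d[i])) for i in range(1,len(d)-1) if abs(d[i])>th and abs(d[i])>=abs(d[i-1]) and abs(d[i])>abs(d[i+1])]
for r in (110,130,150,170,190,210): print("row",r,ed(g[r-1:r+2,150:290].mean(0),150),ed(g[r-1:r+2,350:480].mean(0),350))
for c in (240,270,300,340,370,390): print("col",c,ed(g[20:180,c-1:c+2].mean(1),20))
b=np.load("box.npy"); print(goy((b[0],b[1],.19),b[2]))
E
```

```text
59.525 [ 0.44628077 -0.15997408  0.18645497] F [ 0.8 -0.8 -3.5] M [-0.   -0.09  0.05] j7 0.08 w 0.021846312670283037
[75, -59, 15.5] [[211.6 117.3]]
[75, 59, 15.5] [[423.1 117.2]]
[0, -59, 15.5] [[223.1 241.4]]
[0, 59, 15.5] [[411.6 241.4]]
row 110 [] []
row 130 [(214, 56)] [(420, -70)]
row 150 [(215, 33)] [(418, -65)]
row 170 [(217, 41)] [(416, -67)]
row 190 [(219, 42)] [(414, -62)]
row 210 [] [(424, -69)]
col 240 [(114, 56)]
col 270 [(114, 60)]
col 300 [(114, 55)]
col 340 [(113, 59)]
col 370 [(114, 63)]
col 390 [(70, -34), (114, 60)]
(array([30.88, 12.06, -0.39]), np.float64(0.303), 'alt', np.float64(-2.838), 'tilt', array([-0.003,  0.001]))
```

```bash
python3 - <<'E'
from h import *
T=np.load("lidh_T.npy"); C=cam("wrist",T); inv=np.linalg.inv(T)
for dz in (.0155,.0166,.018):
    L=lambda px:((inv[:3,:3]@plane(C,px,T[2,3]-dz).T).T+inv[:3,3])*1000
    print(dz,"far",L([(240,113.7),(300,113.7),(370,113.7)])[:,0].round(2),"left",L([(214,130),(215.3,150),(219,190)])[:,1].round(2),"right",L([(420,130),(418,150),(414,190)])[:,1].round(2))
E
```

```text
0.0155 far [76.77 76.59 76.64] left [-58.33 -58.58 -58.53] right [57.85 57.68 57.4 ]
0.0166 far [76.78 76.6  76.65] left [-58.71 -58.96 -58.91] right [58.22 58.05 57.78]
0.018 far [76.79 76.6  76.66] left [-59.19 -59.44 -59.39] right [58.7  58.53 58.25]
```

```bash
python3 - <<'E'
from h import *
b=np.load("box.npy"); ux=np.array([np.cos(b[2]),np.sin(b[2])]); uy=np.array([-ux[1],ux[0]]); X=b[:2]-.0017*uy+.00035*ux; np.save("lidtgt.npy",X)
print(X,goy((*X,.13),b[2]))
E
```

```text
[0.56083746 0.14944066] (array([30.7 , 12.06,  5.61]), np.float64(0.303), 'alt', np.float64(-2.838), 'tilt', array([-0.003,  0.001]))
```

Emit:
carry_out(rows=[{"translation": [5, 2, -0.3], "delta_rot": [0, 0, 0.05], "grip": -0.8}, {"translation": [10, 4, -0.3], "delta_rot": [0, 0, 0.1], "grip": -0.8}, {"translation": [15, 6, -0.3], "delta_rot": [0, 0, 0.15], "grip": -0.8}, {"translation": [20, 8, -0.3], "delta_rot": [0, 0, 0.2], "grip": -0.8}, {"translation": [25, 10, -0.3], "delta_rot": [0, 0, 0.25], "grip": -0.8}, {"translation": [30.7, 12.06, 0], "delta_rot": [0, 0, 0.303], "grip": -0.8}, {"translation": [30.7, 12.06, 3], "delta_rot": [0, 0, 0.303], "grip": -0.8}, {"translation": [30.7, 12.06, 5.6], "delta_rot": [0, 0, 0.303], "grip": -0.8}, {"translation": [30.7, 12.06, 5.6], "delta_rot": [0, 0, 0.303], "grip": -0.8}, {"translation": [30.7, 12.06, 5.6], "delta_rot": [0, 0, 0.303], "grip": -0.8}])

```text
t: 60.82
eef_pos: [0.5622, 0.1493, 0.1316]
eef_rot: [-0.0, 0.8, 0.6, -0.0]
force: [1.0, 1.2, -2.5]
gripper_width: 0.0217
gripper_force: 40.0
```

```bash
python3 - <<'E'
from chk import *
b=np.load("box.npy"); X=np.load("lidtgt.npy"); print(goy((*X,.083),b[2]))
E
```

```text
60.825 [0.56218725 0.14933999 0.1315627 ] F [ 1.   1.2 -2.5] M [ 0.04 -0.09  0.02] j7 -0.93 w 0.021736920113370837
(array([-0.04, -0.17,  4.92]), np.float64(0.0), 'alt', np.float64(-3.141), 'tilt', array([0., 0.]))
```

Emit:
carry_out(rows=[{"translation": [0, -0.08, 2], "delta_rot": [0, 0, 0], "grip": -0.8}, {"translation": [0, -0.08, 3.3], "delta_rot": [0, 0, 0], "grip": -0.8}, {"translation": [0, -0.08, 3.8], "delta_rot": [0, 0, 0], "grip": -0.8}, {"translation": [0, -0.08, 3.8], "delta_rot": [0, 0, 0], "grip": -0.8}, {"translation": [0, -0.08, 3.8], "delta_rot": [0, 0, 0], "grip": -0.8}])

```text
t: 61.5
eef_pos: [0.5619, 0.1496, 0.0942]
eef_rot: [0.0, 0.8, 0.6, 0.0]
force: [-0.5, -0.0, -3.1]
gripper_width: 0.0219
gripper_force: 40.0
```

```bash
python3 - <<'E'
from chk import *
b=np.load("box.npy"); X=np.load("lidtgt.npy"); print(goy((*X,.083),b[2]))
E
```

```text
61.5 [0.56186562 0.1496457  0.09421396] F [-0.5 -0.  -3.1] M [-0.01 -0.07 -0.03] j7 -0.96 w 0.02186653181181695
(array([-0.05, -0.09,  1.12]), np.float64(0.0), 'alt', np.float64(-3.141), 'tilt', array([0.001, 0.   ]))
```

Close enough; lower in small steps with the remaining correction.

Emit:
carry_out(rows=[{"translation": [-0.04, -0.08, 0.2], "delta_rot": [0, 0, 0], "grip": -0.8}, {"translation": [-0.04, -0.08, 0.5], "delta_rot": [0, 0, 0], "grip": -0.8}, {"translation": [-0.04, -0.08, 0.8], "delta_rot": [0, 0, 0], "grip": -0.8}, {"translation": [-0.04, -0.08, 1.1], "delta_rot": [0, 0, 0], "grip": -0.8}, {"translation": [-0.04, -0.08, 1.2], "delta_rot": [0, 0, 0], "grip": -0.8}, {"translation": [-0.04, -0.08, 1.2], "delta_rot": [0, 0, 0], "grip": -0.8}])

```text
t: 62.3
eef_pos: [0.5605, 0.1493, 0.0825]
eef_rot: [0.0, 0.8, 0.6, -0.0]
force: [-3.8, -1.9, 8.0]
gripper_width: 0.0216
gripper_force: 40.0
```

```bash
python3 - <<'E'
from chk import *
b=np.load("box.npy"); X=np.load("lidtgt.npy"); print(goy((*X,.083),b[2]))
E
```

```text
62.3 [0.56054133 0.14932116 0.08254411] F [-3.8 -1.9  8. ] M [-0.37  0.85  0.08] j7 -0.97 w 0.021635355655215665
(array([ 0.02,  0.02, -0.05]), np.float64(0.001), 'alt', np.float64(-3.141), 'tilt', array([ 0.   , -0.001]))
```

Emit:
carry_out(rows=[{"translation": [0, 0, -0.1], "delta_rot": [0, 0, 0], "grip": -0.8}, {"translation": [0, 0, -0.1], "delta_rot": [0, 0, 0], "grip": 0}, {"translation": [0, 0, -0.1], "delta_rot": [0, 0, 0], "grip": 0}, {"translation": [0, 0, -0.1], "delta_rot": [0, 0, 0], "grip": 0.2}, {"translation": [0, 0, -3], "delta_rot": [0, 0, 0], "grip": 0.2}, {"translation": [0, 0, -8], "delta_rot": [0, 0, 0], "grip": 0.41}, {"translation": [0, 0, -12], "delta_rot": [0, 0, 0], "grip": 0.41}, {"translation": [0, 0, -12], "delta_rot": [0, 0, 0], "grip": 0.41}, {"translation": [0, 0, -12], "delta_rot": [0, 0, 0], "grip": 0.41}])

```text
t: 63.48
eef_pos: [0.5603, 0.149, 0.201]
eef_rot: [0.0, 0.8, 0.6, -0.0]
force: [-0.8, 0.4, 0.1]
gripper_width: 0.0618
gripper_force: 0.0
```

```bash
python3 - <<'E'
from chk import *
b=np.load("box.npy"); ux=np.r_[np.cos(b[2]),np.sin(b[2]),0]; uy=np.r_[-ux[1],ux[0],0]; o=np.r_[b[:2],0]
inv=np.linalg.inv(T)
# lid edges seated: plate top z=.066
for p in [(-59,40),(59,40),(-59,60),(59,60),(0,75)]: print(p,proj(C,[o+p[0]/1000*ux+p[1]/1000*uy+[0,0,.066]]).round(1))
def ed(prof,off,th=15):
    d=np.gradient(prof.astype(float)); return [(i+off,int(d[i])) for i in range(1,len(d)-1) if abs(d[i])>th and abs(d[i])>=abs(d[i-1]) and abs(d[i])>abs(d[i+1])]
for y in (40,60):
    u0,v0=proj(C,[o-.059*ux+y/1000*uy+[0,0,.066]])[0]; u1,_=proj(C,[o+.059*ux+y/1000*uy+[0,0,.066]])[0]; r=int(v0)
    print(y,ed(g[r-1:r+2,int(u0)-15:int(u0)+15].mean(0),int(u0)-15),ed(g[r-1:r+2,int(u1)-15:int(u1)+15].mean(0),int(u1)-15))
for x in (-40,-20,20,40):
    u,v=proj(C,[o+x/1000*ux+.075*uy+[0,0,.066]])[0]; print("far",x,round(v,1),ed(g[int(v)-15:int(v)+15,int(u)-1:int(u)+2].mean(1),int(v)-15,8))
Tc=cam("top"); 
for n,p,z in (("foot corner",(332,152),0),("panel corner",(317,135),.03),("panel corner",(317,135),.1),("foot right",(417,129),0)): print(n,plane(Tc,[p],z).round(3))
for X in (-.085,.085): P=o+X*ux; print(X,P,goy((P[0],P[1],.13),b[2]+np.pi/2))
E
```

```text
63.475 [0.5602752  0.14896174 0.20097774] F [-0.8  0.4  0.1] M [-0.02 -0.02  0.02] j7 -0.88 w 0.06183657493984735
(-59, 40) [[257.  150.8]]
(59, 40) [[378.1 150.9]]
(-59, 60) [[255.9 129.9]]
(59, 60) [[379.2 129.9]]
(0, 75) [[317.6 113.5]]
40 [(255, -57), (257, 75)] [(378, -72), (381, 26), (384, -20)]
60 [(256, 74)] [(379, -62)]
far -40 113.6 [(114, 75)]
far -20 113.5 [(102, -24), (104, 22), (107, 14), (114, 28)]
far 20 113.5 [(105, -32), (107, 32), (113, 29)]
far 40 113.6 [(113, 56)]
foot corner [[0.669 0.064 0.   ]]
panel corner [[0.711 0.108 0.03 ]]
panel corner [[0.687 0.107 0.1  ]]
foot right [[ 0.739 -0.186  0.   ]]
-0.085 [0.47939521 0.17502724 0.        ] (array([ 0.26, -8.46,  7.06]), np.float64(-1.57), 'alt', np.float64(1.571), 'tilt', array([-0.002, -0.001]))
0.085 [0.64256211 0.1273139  0.        ] (array([0.26, 8.54, 7.03]), np.float64(-1.57), 'alt', np.float64(1.571), 'tilt', array([-0.002, -0.001]))
```

```bash
python3 - <<'E'
from h import *
W=cam("wrist",np.load("drv_T.npy")); Tc=cam("top"); P=cam("wrist",np.load("pod_T.npy")); P0=cam("wrist",np.load("pod2_T.npy"))
print("panel corner",tri(W,(478,230),Tc,(316,135)))
print("panel corner from w_pod",tri(P,(452,203),Tc,(316,135)), "w_pod/w_drv",tri(P,(452,203),W,(478,230)))
print("foot corner",tri(W,(437,198),Tc,(331,152)))
E
```

```text
panel corner (array([0.69862849, 0.11024125, 0.06702338]), np.float64(0.0007524953628342173))
panel corner from w_pod (array([0.69801802, 0.11036346, 0.07121257]), np.float64(0.0022343350513483276)) w_pod/w_drv (array([0.69923908, 0.10940942, 0.06873422]), np.float64(0.0016619415682376814))
foot corner (array([0.66543837, 0.06745046, 0.01483347]), np.float64(0.002029274800814175))
```

Emit:
carry_out(rows=[{"translation": [0.2, -8.5, 0], "delta_rot": [0, 0, -1.57], "grip": 0.41}, {"translation": [0.2, -8.5, 0], "delta_rot": [0, 0, -1.57], "grip": 0.41}, {"translation": [0.2, -8.5, 0], "delta_rot": [0, 0, -1.57], "grip": 0.41}, {"translation": [0.2, -8.5, 0], "delta_rot": [0, 0, -1.57], "grip": 0.41}, {"translation": [0.2, -8.5, 0], "delta_rot": [0, 0, -1.57], "grip": 0.41}, {"translation": [0.2, -8.5, 0], "delta_rot": [0, 0, -1.57], "grip": 0.41}, {"translation": [0.2, -8.5, 0], "delta_rot": [0, 0, -1.57], "grip": 0.41}, {"translation": [0.2, -8.5, 0], "delta_rot": [0, 0, -1.57], "grip": 0.41}, {"translation": [0.2, -8.5, 4], "delta_rot": [0, 0, -1.57], "grip": 0.41}, {"translation": [0.2, -8.5, 7], "delta_rot": [0, 0, -1.57], "grip": 0.41}, {"translation": [0.2, -8.5, 7], "delta_rot": [0, 0, -1.57], "grip": 0.41}])

```text
t: 64.9
eef_pos: [0.4776, 0.1742, 0.1289]
eef_rot: [-0.003, 0.142, 0.99, -0.001]
force: [0.2, 1.3, 0.8]
gripper_width: 0.0618
gripper_force: 0.0
```

```bash
cat > bx.py <<'E'
from h import *
b=np.load("box.npy"); ux=np.r_[np.cos(b[2]),np.sin(b[2]),0]; uy=np.r_[-ux[1],ux[0],0]; o=np.r_[b[:2],0]
s=status.read_state(); X=s["eef_pos"]-o; F=s["force"]
print(s["t"],"box xyz mm",(X@ux*1000).round(1),(X@uy*1000).round(1),(X[2]*1000).round(1),"F box",(F@ux).round(1),(F@uy).round(1),F[2].round(1),"M",s["wrist_torque"].round(2),"j",s["joint_pos"].round(2))
E
python3 - <<'E'
from bx import *
print(goy((*(o-.085*ux)[:2],.13),b[2]+np.pi/2))
E
```

```text
64.9 box xyz mm -86.5 -1.3 128.9 F box -0.2 1.3 0.8 M [ 0.09 -0.15  0.01] j [ 0.3   0.52 -0.97  1.94  0.52  0.96  0.37]
(array([-0.15,  0.13, -0.11]), np.float64(0.0), 'alt', np.float64(-3.141), 'tilt', array([-0.006, -0.001]))
```

Emit:
carry_out(rows=[{"translation": [0, 0.1, 2.5], "delta_rot": [0, 0, 0], "grip": 0.41}, {"translation": [0, 0.1, 4], "delta_rot": [0, 0, 0], "grip": 0.41}, {"translation": [0, 0.1, 5.5], "delta_rot": [0, 0, 0], "grip": 0.41}, {"translation": [0, 0.1, 7], "delta_rot": [0, 0, 0], "grip": 0.41}, {"translation": [0, 0.1, 8.2], "delta_rot": [0, 0, 0], "grip": 0.41}, {"translation": [0, 0.1, 8.2], "delta_rot": [0, 0, 0], "grip": 0.41}])

```text
t: 65.65
eef_pos: [0.4793, 0.1761, 0.0491]
eef_rot: [-0.001, 0.142, 0.99, -0.0]
force: [-0.9, 0.3, -0.1]
gripper_width: 0.0619
gripper_force: 0.4
```

```bash
python3 bx.py
```

```text
65.65 box xyz mm -85.4 1.0 49.1 F box -0.9 0.1 -0.1 M [0.12 0.06 0.02] j [ 0.21  0.63 -0.86  1.99  0.65  0.82  0.26]
```

Emit:
carry_out(rows=[{"translation": [-0.2, 0, 0.3], "delta_rot": [0, 0, 0], "grip": 0.41}, {"translation": [-0.5, 0, 0.5], "delta_rot": [0, 0, 0], "grip": 0.41}, {"translation": [-0.8, 0, 0.6], "delta_rot": [0, 0, 0], "grip": 0.41}, {"translation": [-0.95, 0, 0.6], "delta_rot": [0, 0, 0], "grip": 0.41}, {"translation": [-1.05, 0, 0.6], "delta_rot": [0, 0, 0], "grip": 0.41}, {"translation": [-1.05, 0, 0.6], "delta_rot": [0, 0, 0], "grip": 0.41}])

```text
t: 66.4
eef_pos: [0.4898, 0.173, 0.0436]
eef_rot: [-0.0, 0.142, 0.99, -0.0]
force: [-2.1, 0.7, 0.3]
gripper_width: 0.0623
gripper_force: 1.4
```

```bash
python3 bx.py
```

```text
66.4 box xyz mm -74.5 1.0 43.6 F box -2.2 0.1 0.3 M [0.28 0.4  0.01] j [ 0.21  0.64 -0.85  1.98  0.66  0.82  0.27]
```

Emit:
carry_out(rows=[{"translation": [-0.1, 0, 0], "delta_rot": [0, 0, 0], "grip": 0.41}, {"translation": [-0.2, 0, 0], "delta_rot": [0, 0, 0], "grip": 0.41}, {"translation": [-0.3, 0, 0], "delta_rot": [0, 0, 0], "grip": 0.41}, {"translation": [-0.3, 0, 0], "delta_rot": [0, 0, 0], "grip": 0.41}])

```text
t: 66.9
eef_pos: [0.4899, 0.173, 0.0435]
eef_rot: [-0.002, 0.141, 0.99, -0.001]
force: [-12.0, 2.1, 8.5]
gripper_width: 0.0623
gripper_force: 6.2
```

```bash
python3 bx.py
```

```text
66.9 box xyz mm -74.4 1.0 43.5 F box -12.1 -1.4 8.5 M [ 0.41  2.38 -0.02] j [ 0.21  0.65 -0.85  1.97  0.66  0.83  0.27]
```

Emit:
carry_out(rows=[{"translation": [0.6, 0, 0], "delta_rot": [0, 0, 0], "grip": 0.41}, {"translation": [1.5, 0, 0], "delta_rot": [0, 0, 0], "grip": 0.41}, {"translation": [1.5, 0, -4], "delta_rot": [0, 0, 0], "grip": 0.41}, {"translation": [1.5, 0, -9], "delta_rot": [0, 0, 0], "grip": 0.41}, {"translation": [-1, 0, -11], "delta_rot": [0, 0, 0], "grip": 0.41}, {"translation": [-6, 0, -11], "delta_rot": [0, 0, 0], "grip": 0.41}, {"translation": [-11, 0, -11], "delta_rot": [0, 0, 0], "grip": 0.41}, {"translation": [-15.75, 0, -10], "delta_rot": [0, 0, 0], "grip": 0.41}, {"translation": [-15.75, 0, -9], "delta_rot": [0, 0, 0], "grip": 0.41}, {"translation": [-15.75, 0, -9], "delta_rot": [0, 0, 0], "grip": 0.41}, {"translation": [-15.75, 0, -9], "delta_rot": [0, 0, 0], "grip": 0.41}])

```text
t: 68.28
eef_pos: [0.643, 0.1289, 0.1342]
eef_rot: [0.0, 0.141, 0.99, 0.0]
force: [0.2, -0.4, 0.6]
gripper_width: 0.062
gripper_force: 0.0
```

```bash
python3 - <<'E'
from bx import *
print(goy((*(o+.085*ux)[:2],.048),b[2]+np.pi/2))
E
```

```text
68.275 box xyz mm 85.0 1.7 134.2 F box 0.3 -0.3 0.6 M [ 0.04 -0.15  0.01] j [ 0.29  0.72 -0.88  1.57  0.59  1.14  0.56]
(array([ 0.  , -0.17,  8.62]), np.float64(0.001), 'alt', np.float64(-3.14), 'tilt', array([0., 0.]))
```

Emit:
carry_out(rows=[{"translation": [0, -0.1, 3], "delta_rot": [0, 0, 0], "grip": 0.41}, {"translation": [0, -0.1, 4.5], "delta_rot": [0, 0, 0], "grip": 0.41}, {"translation": [0, -0.1, 6], "delta_rot": [0, 0, 0], "grip": 0.41}, {"translation": [0, -0.1, 7.5], "delta_rot": [0, 0, 0], "grip": 0.41}, {"translation": [0, -0.1, 8.6], "delta_rot": [0, 0, 0], "grip": 0.41}, {"translation": [0, -0.1, 8.6], "delta_rot": [0, 0, 0], "grip": 0.41}, {"translation": [0.3, -0.1, 8.9], "delta_rot": [0, 0, 0], "grip": 0.41}, {"translation": [0.6, -0.1, 9.1], "delta_rot": [0, 0, 0], "grip": 0.41}, {"translation": [0.9, -0.1, 9.1], "delta_rot": [0, 0, 0], "grip": 0.41}, {"translation": [1.05, -0.1, 9.1], "delta_rot": [0, 0, 0], "grip": 0.41}, {"translation": [1.05, -0.1, 9.1], "delta_rot": [0, 0, 0], "grip": 0.41}])

```text
t: 69.65
eef_pos: [0.6333, 0.1301, 0.0426]
eef_rot: [-0.0, 0.142, 0.99, 0.0]
force: [1.0, 0.0, 1.1]
gripper_width: 0.0613
gripper_force: 0.6
```

```bash
python3 bx.py
```

```text
69.65 box xyz mm 75.3 0.1 42.6 F box 0.9 0.3 1.1 M [ 0.02 -0.39  0.03] j [ 0.26  0.8  -0.81  1.66  0.68  0.98  0.49]
```

Emit:
carry_out(rows=[{"translation": [0.15, 0, 0], "delta_rot": [0, 0, 0], "grip": 0.41}, {"translation": [0.25, 0, 0], "delta_rot": [0, 0, 0], "grip": 0.41}, {"translation": [0.35, 0, 0], "delta_rot": [0, 0, 0], "grip": 0.41}, {"translation": [0.35, 0, 0], "delta_rot": [0, 0, 0], "grip": 0.41}])

```text
t: 70.15
eef_pos: [0.6333, 0.1301, 0.0434]
eef_rot: [0.003, 0.142, 0.99, 0.0]
force: [11.6, -0.4, -1.6]
gripper_width: 0.0618
gripper_force: 5.1
```

```bash
python3 bx.py
```

```text
70.15 box xyz mm 75.3 0.1 43.4 F box 11.2 2.9 -1.6 M [-0.28 -2.41  0.29] j [ 0.26  0.8  -0.81  1.66  0.68  0.98  0.48]
```

Emit:
carry_out(rows=[{"translation": [0, 0, 0], "delta_rot": [0, 0, 0.03], "grip": 0.41}, {"translation": [0, 0, 0], "delta_rot": [0, 0, 0.03], "grip": 0.41}, {"translation": [0, 0, 0], "delta_rot": [0, 0, -0.03], "grip": 0.41}, {"translation": [0, 0, 0], "delta_rot": [0, 0, -0.03], "grip": 0.41}])

```text
t: 70.65
eef_pos: [0.6341, 0.1303, 0.0436]
eef_rot: [0.003, 0.128, 0.992, 0.001]
force: [13.1, 0.7, -2.0]
gripper_width: 0.062
gripper_force: 6.0
```

```bash
python3 bx.py
```

```text
70.65 box xyz mm 76.0 0.5 43.6 F box 12.4 4.3 -2.0 M [-0.14 -2.78 -0.57] j [ 0.26  0.8  -0.82  1.66  0.69  0.98  0.51]
```

Emit:
carry_out(rows=[{"translation": [0, 0, 0], "delta_rot": [0, 0, 0], "grip": 0.41}, {"translation": [-1, 0, 0], "delta_rot": [0, 0, 0], "grip": 0.41}, {"translation": [-1.8, 0, 0], "delta_rot": [0, 0, 0], "grip": 0.41}, {"translation": [-1.8, 0, -4], "delta_rot": [0, 0, 0], "grip": 0.41}, {"translation": [-1.8, 0, -9], "delta_rot": [0, 0, 0], "grip": 0.41}, {"translation": [3, 0, -15], "delta_rot": [0, 0, 0], "grip": 0.41}, {"translation": [9, 0, -19], "delta_rot": [0, 0, 0], "grip": 0.41}, {"translation": [9, 0, -19], "delta_rot": [0, 0, 0], "grip": 0.41}, {"translation": [9, 0, -19], "delta_rot": [0, 0, 0], "grip": 0.41}])

```text
t: 71.78
eef_pos: [0.5426, 0.1543, 0.2339]
eef_rot: [0.001, 0.126, 0.992, -0.0]
force: [0.4, -0.7, -1.3]
gripper_width: 0.062
gripper_force: 0.0
```

```bash
python3 - <<'E'
from chk import *
import bx
t=camera("top");sd=camera("side"); cv2.imwrite("pics/top_f.png",t[:,:,::-1]); cv2.imwrite("pics/side_f.png",sd[:,:,::-1])
b,ux,uy,o=bx.b,bx.ux,bx.uy,bx.o
# clip outlines if down: nothing grey beyond |x|>66 mm; sample saturation/brightness outside both sides at clip y
hs=cv2.cvtColor(w,cv2.COLOR_RGB2HSV)
for y in (.038,-.038):
  for sg in (-1,1):
    P=[o+sg*x*ux+y*uy+[0,0,.03] for x in (.066,.072,.078,.085)]
    print(y,sg,[(tuple(p.round().astype(int).tolist()),hs[int(p[1]),int(p[0])].tolist()) if 0<p[0]<640 and 0<p[1]<400 else None for p in proj(C,P)])
E
```

```text
71.775 [0.54258564 0.15426771 0.23386753] F [ 0.4 -0.7 -1.3] M [ 0.03 -0.16  0.01] j7 0.57 w 0.06199250331522917
71.825 box xyz mm -17.4 -3.0 232.7 F box 0.2 -0.0 0.5 M [ 0.04 -0.2  -0.03] j [ 0.37  0.49 -1.01  1.7   0.45  1.2   0.57]
0.038 -1 [((352, 141), [108, 12, 108]), ((352, 136), [97, 190, 75]), ((353, 131), [97, 191, 72]), ((353, 125), [98, 176, 81])]
0.038 1 [((346, 243), [30, 1, 253]), ((345, 247), [30, 1, 255]), ((345, 251), [102, 9, 138]), ((345, 256), [98, 193, 107])]
-0.038 -1 [((288, 139), [100, 7, 109]), ((288, 134), [98, 186, 78]), ((288, 129), [98, 184, 75]), ((288, 122), [98, 183, 78])]
-0.038 1 [((288, 241), [21, 8, 216]), ((288, 245), [23, 10, 210]), ((288, 249), [105, 7, 140]), ((288, 254), [100, 67, 92])]
```

```bash
python3 - <<'E'
import cv2,numpy as np
w=cv2.imread("pics/w_last.png");s=cv2.imread("pics/side_f.png")
a=cv2.resize(w[100:275,230:470],(800,583),interpolation=2)[:, :]
a=cv2.resize(w[110:270,250:450],(500,400),interpolation=2); c=cv2.resize(s[180:270,250:350],(300,270),interpolation=2); d=cv2.resize(s[110:200,240:310],(300,330),interpolation=2); e=cv2.resize(w,(500,200))
cv2.imwrite("pics/final.png",np.hstack([np.vstack([a,e]),np.vstack([c,d])]))
E
```

```text
(no output)
```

View pics/final.png

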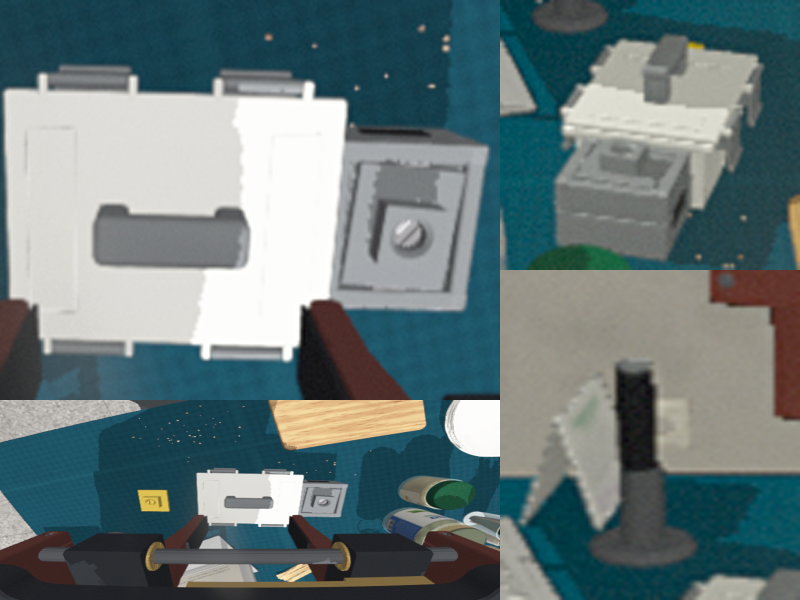

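The final view shows the lid level with all four clips down, the cover flush in the pod, the driver standing in its stand, the board empty and the jars upright.

```bash
python3 -c "
from plant import arm
print(arm.close_job())"
```

```text
the job is handed in; nothing more can be done
None
```

The job is done and handed in: the pod cover is screwed fully home, the driver is back in its stand (leaning a little in the loose tube, as before), the three cubes that were on the board are in the box, and the lid sits level with all four clips down and no jar knocked over.

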